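# Go / no-go check of a drilled gland hole

### The job

Check the gland hole in the tilted aluminium junction box with the larger double-ended plug gauge: put its long (go) end into the hole until the handle's shoulder is home on the face, take it out, then offer its short, thicker (no-go) end squarely to the same hole and press lightly to confirm that it will not enter. Then lower the gauge into the two notches of the wooden rest, its handle centred across them (either way round), and let go. Do not push the box or its holder out of position, and leave everything else on the bench where it is.

Things in the scene. Friction and masses are not known exactly. Their poses are not given: they have to be found in the camera images.
- gauge_mid (a point): Centre of the handle, on the axis, of the larger double-ended plug gauge (132 mm long, about 0.22 kg). It starts lying on the bench on a flat of its handle, axis level, 14 mm up. Handle: plain aluminium octagonal bar, 28 mm across flats, 84 mm long; grip it on any two opposite flats. x axis: along the gauge towards the go end; z: square to the flat that is uppermost at the start.
- gauge_go_tip (a point): Centre of the end face of the gauge's go end (the longer, thinner one: steel, 20 mm diameter, 32 mm long beyond the handle, edge chamfered 1.5 mm), 74 mm from the handle's centre along its +x.
- gauge_nogo_tip (a point): Centre of the end face of the gauge's no-go end (the shorter, thicker one: steel, 24 mm diameter, 16 mm long beyond the handle, edge chamfered 1.5 mm), 58 mm from the handle's centre along its -x.
- bore (a point): Centre of the mouth of the hole in the box's square boss (58 x 58 mm flat face). Hole 21.6 mm diameter, 40 mm deep, square to the face. x axis: along the hole, out of the face; it slopes up 24 to 42 degrees above level and faces away from the robot, up to 32 degrees to either side. y: level. The go end is home at 32 mm depth, the handle's shoulder on the face.
- jbox: Cast aluminium junction box clamped at a tilt between its holder's cheeks. Origin on the tilt axis, 35 mm behind the hole's mouth on the hole's axis, 105 mm above the bench; axes parallel to the hole's. Behind the boss it is 98 mm wide and 76 mm high, and ends 75 mm behind the origin. The tilt is stiff (15 N m): light pushes do not move it.
- stand: Steel holder fixed to the bench: base plate 130 x 150 x 16 mm with two upright cheeks (46 x 14 mm) 126 mm high at 58 mm either side. Origin at the centre of its underside; x level, in the direction the hole faces.
- rest_seat (a point): Where the centre of the gauge's handle belongs, 48 mm above the bench, in the wooden rest fixed to the bench: base 130 x 76 x 12 mm, two saddles 10 mm thick, 33 mm either side of the middle. x axis: along the gauge's lie, level; z: up. Each saddle has a notch 34 mm wide; its floor is 34 mm and its horns 52 mm above the bench.
- small_gauge_mid (a point): Bystander: a much smaller plug gauge, 90 mm long with a 16 mm octagonal handle, lying beside the larger one. Point at the handle's centre.
- spray: Bystander: standing spray can, 54 mm diameter, 165 mm high. Origin at the centre of its underside.
- gland_a: Bystander: grey plastic cable gland, standing, 30 mm diameter, 34 mm high, near the gauge. Origin under its centre.
- gland_b: Bystander: like the other cable gland, near the rest.
- breaker: Bystander: white circuit breaker, 74 x 54 mm, 77 mm high. Origin under its centre.
- screwdriver_grip (a point): Bystander: screwdriver lying at the far side; point in its handle.
- pliers: Bystander: pliers lying at the far side, 160 mm long, 18 mm high, origin under the joint.
Mind the look-alikes: they are no part of the job. Several things have the shape of the stand; the one meant has the colours described above.

How it is judged:
By the outcome, as a careful person would: the job done as asked, in the order asked, and still so for the second after the job is handed in, with the robot touching nothing.
It also fails if it takes over 67 s, if anything falls off the work surface, if the arm or the gripper's body presses on something with over 40 N, if the wrist force passes 120 N, or if a joint passes its speed limit or range.

### The arm

A 6-joint arm with a two-finger parallel gripper is mounted at the origin on the work surface. World frame = base frame: x ahead of the robot, y to its left, z up, the work surface at z = 0. Lengths are in mm, angles in rad, forces in N, time in s.
With the tool pointing down it reaches from about 400 to 925 mm from the base axis. Payload 3.4 kg.
Tool frame: the origin (TCP) lies on the centre line of the jaws, within the pads' length; the fingertips stand 22 mm ahead of it and the grasp point (between the pads) lies 3 mm ahead of it; z points along the fingers, y is the direction in which the jaws open and shut (so a half turn about z gives the same grasp; the last joint's range is limited). The gripper opens to 85 mm and grips with 20 to 120 N. Pads are 22 mm wide; open, the fingers measure 114 mm over their backs; the gripper's body (76 mm by 85 mm) begins 54 mm behind the grasp point. The pads swing forward as they close: fully open they stand 13 mm farther back than shut.
Start: joints at [1.06, 0.307, 1.506, -0, 1.328, -0.073], TCP at [243.272, 521.009, 253.305] pointing down, gripper open.
Joint ranges: [-3.12, 3.12], [-1.05, 2.28], [0.14, 2.33], [-1.42, 4.57], [0.1, 2.73], [-2.68, 2.68]. Speed limits (rad/s): [2.57, 2.57, 3.14, 3.14, 3.14, 3.14].

### API

Orientations are given as [roll, pitch, yaw] about the fixed x, y, z axes, in that order (R = Rz(yaw) Ry(pitch) Rx(roll)).
In Python, from rig import env gives the robot as it stands.
- The arm moves only by the tool step_arm, never from a script. Its argument "moves" is a list of rows, each a list of 5 numbers: the opening in per cent of the stroke, from 0 (shut) to 100 (fully open), then the shift along the world's x, y, z in units of 40 mm (1.0 is 40 mm), then the turn about the world's z in units of 6 degrees (1.0 is 6 degrees). A call has exactly 10 rows; each row shifts and turns the commanded pose from where the row before left it; what a row does not reach is not made up. A row lasts 1/10 s, in which the tool goes at most 50 mm and 8.59 degrees, less where a joint would pass 70% of its speed; a pose out of reach is approached as far as the arm can. A call is refused whole if a number of a shift passes 1 or a number of a turn 1, either way. A call with a gripper value outside its range is refused whole. The fingers move at their own pace and stop on an object; "grip_force" is the grip in N (left out, the last holds). Time passes only in rows, so rows that do not move let the fingers close, or fill a call up. It gives the time, the measured TCP pose, the force and the opening at its end, in the units of the state.
- env.sense(): the state, without advancing time (a new reading comes with each control period).
- env.capture(name): name is "scene" or "top"; returns a dict with "color" (420x560x3 uint8, red, green, blue), "mtx" (3x3 intrinsics, pixels), "eye" and "rotation" of the camera in the world. Camera axes: x right, y down, z forward; pixel columns grow to the right and rows downward; lengths in mm; the calibration is good to about 2 mm. A picture is of the moment at which its call begins. There is no depth.
- env.job_done(): hands the job in, once; it reports no verdict.
The state is a dict: "clock": time; "joints": joint angles; "dq": joint speeds; "effort": joint torques, N m; "eef_pos": TCP position; "eef_rot": TCP orientation; "force": force on the tool from outside, world axes, zero at the start; "torque": the same for the moment, N m; "grip_width": finger opening in mm.
Only numpy, scipy, OpenCV 4.12 (cv2) and the standard library are available. Lean on these libraries where they do the work, as an engineer would, in place of code of your own. Each camera call takes 0.05 s, during which the arm holds its last target. There are 200 camera calls.

## Working session

There is one attempt and no reset: what is moved stays moved. The work goes in short steps, Python scripts to look and compute and a tool call to move; the robot and the scene stay as the last step left them, time stands still between calls to the robot, and variables do not carry over. Pictures are saved under pics/ and viewed, about 8 in all and at most 12, crops included, and the job is handed in when it is done.

Besides the shell and the picture viewer there is one more tool, called after ">>>" by a JSON object that holds its "api" and its "payload". step_arm: Moves the arm, as the interface text tells. Its arguments: {"type":"object","properties":{"moves":{"type":"array","items":{"type":"array","items":{"type":"number"}}},"grip_force":{"type":"number"}},"required":["moves"]}

```bash
ls; mkdir -p pics; cat > h.py <<'E'
import numpy as np, cv2
from rig import env
def cap(n,f=None):
    c=env.capture(n)
    if f: cv2.imwrite(f,c["color"][:,:,::-1]); np.savez(f[:-4],**{k:np.array(v) for k,v in c.items()})
    return c
def load(f): return np.load(f)
def ray(c,u,v):
    d=c["rotation"]@np.linalg.solve(c["mtx"],[u,v,1.]); return np.array(c["eye"]),d/np.linalg.norm(d)
def onz(c,u,v,z):
    e,d=ray(c,u,v); return e+d*(z-e[2])/d[2]
def proj(c,p):
    q=c["mtx"]@(c["rotation"].T@(np.array(p)-c["eye"])); return q[:2]/q[2]
def tri(c1,p1,c2,p2):
    a,d=ray(c1,*p1); b,e=ray(c2,*p2)
    s=np.linalg.lstsq(np.c_[d,-e],b-a,rcond=None)[0]
    P,Q=a+s[0]*d,b+s[1]*e; return (P+Q)/2,np.linalg.norm(P-Q)
E
python3 - <<'E'
from h import *
a=cap("scene","pics/s0.png");b=cap("top","pics/t0.png")
for c in(a,b): print(c["eye"],c["rotation"].round(3).tolist(),c["mtx"].round(1).tolist())
print(env.sense())
E
```

```text
pics
[1232.69152676 -363.36908681 1005.90731753] [-2.438, 0.01, 1.055] [[542.6, 0.0, 269.7], [0.0, 542.6, 216.7], [0.0, 0.0, 1.0]]
[ 384.7821384     8.91708056 1478.50266819] [-3.055, 0.011, -1.543] [[498.4, 0.0, 283.7], [0.0, 498.4, 207.5], [0.0, 0.0, 1.0]]
{'clock': 0.1, 'joints': array([ 1.06049924e+00,  3.07483070e-01,  1.50756135e+00, -7.16491394e-06,
        1.32837909e+00, -7.35108068e-02]), 'dq': array([-0.00147443, -0.00315591, -0.0036243 , -0.00082406,  0.00202873,
       -0.00100159]), 'effort': array([-6.59554607e-04, -4.58530104e+01, -2.52609140e+01, -1.89091875e-04,
        5.65438124e-03, -5.41934497e-06]), 'eef_pos': array([242.98338082, 520.48676025, 252.47475081]), 'eef_rot': array([-3.13976624e+00, -1.27532703e-04,  2.70480799e+00]), 'force': array([-0.40657557, -1.04144813,  0.89278563]), 'torque': array([ 0.04001163, -0.03560112, -0.04895278]), 'grip_width': 84.9921508225075}
```

View pics/s0.png

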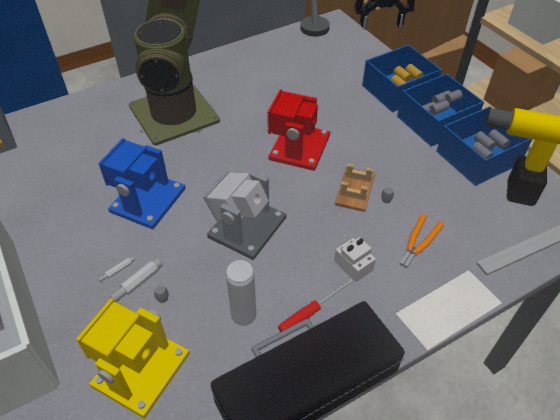

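View pics/t0.png

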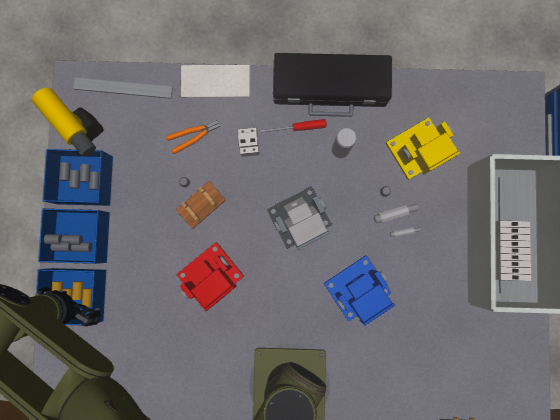

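Candidates, as scene pixel / top pixel.
- Gauges: the larger one is at (138,279) / (395,213), with a go and a no-go end. The smaller one at (116,268) / (405,232) is a bystander.
- Boxes: the grey aluminium one on the steel stand at (242,205) / (302,218) fits the description. The red (297,125), blue (140,175) and yellow (130,345) ones are look-alikes.
- Rest: the wooden one is at (356,187) / (200,205).

Next I take a close crop to check the choice.

```bash
python3 - <<'E'
s=open('h.py').read()
s=s.replace('    c=env.capture(n)\n','    c=dict(env.capture(n)); c["rotation"]=Rotation.from_euler("xyz",c["rotation"]).as_matrix()\n').replace('from rig','from scipy.spatial.transform import Rotation\nfrom rig')
open('h.py','w').write(s)
E
python3 - <<'E'
from h import *
a=cap("scene","pics/s1.png");b=cap("top","pics/t1.png")
for p,z in(((395,213),14),((302,218),105),((200,205),48)): 
    P=onz(b,*p,z); print(P.round(),proj(a,P).round())
def crop(c,x,y,w,h,k): return cv2.resize(c["color"][y:y+h,x:x+w,::-1],None,fx=k,fy=k,interpolation=cv2.INTER_CUBIC)
# canvas 800x600: top gauge, top box, scene gauge, scene box
im=np.zeros((600,800,3),np.uint8)
im[:300,:400]=crop(b,360,170,80,60,5)+0 if False else crop(b,360,175,80,60,5)
im[:300,400:]=crop(b,262,180,80,60,5)
im[300:,:400]=crop(a,90,245,80,60,5)
im[300:,400:]=crop(a,205,165,100,75,4)
cv2.imwrite("pics/c1.png",im)
im=np.zeros((480,800,3),np.uint8)
im[:,:400]=cv2.resize(crop(b,170,180,60,60,1),(400,400),interpolation=cv2.INTER_CUBIC)[:400].__class__((480,400,3),np.uint8)*0
im[:400,:400]=cv2.resize(crop(b,170,180,60,60,1),(400,400),interpolation=cv2.INTER_CUBIC)
im[:400,400:]=cv2.resize(crop(a,325,155,80,80,1),(400,400),interpolation=cv2.INTER_CUBIC)
cv2.imwrite("pics/c2.png",im[:400])
E
```

```text
[ 504. -299.   14.] [136. 279.]
[476. -24. 105.] [239. 196.]
[510. 270.  48.] [353. 176.]
```

View pics/c1.png

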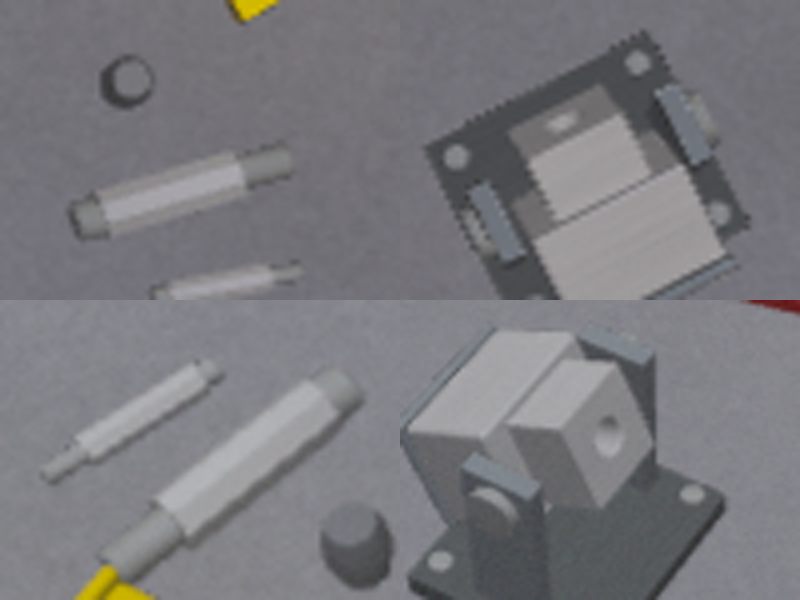

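View pics/c2.png

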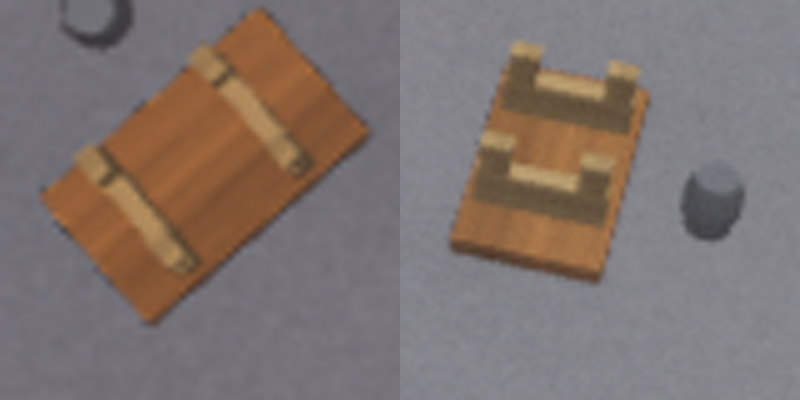

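```bash
cat > m.py <<'E'
from h import *
a=np.load("pics/s1.npz");b=np.load("pics/t1.npz")
T=lambda x,y,ox,oy,k:((x+.5)/k-.5+ox,(y+.5)/k-.5+oy)
tg=lambda x,y:T(x,y,360,175,5); tb=lambda x,y:T(x-400,y,262,180,5)
sg=lambda x,y:T(x,y-300,90,245,5); sb=lambda x,y:T(x-400,y-300,205,165,4)
tr=lambda x,y:T(x,y,170,180,20/3); sr=lambda x,y:T(x-400,y,325,155,5)
print("gauge shoulder go/nogo, tip go", *[onz(b,*tg(*p),z).round(1) for p,z in(((241,168),28),((104,214),28),((291,160),14))])
print("small go, nogo",onz(b,*tg(300,270),8).round(0),onz(b,*tg(155,293),8).round(0), "gland_a",onz(b,*tg(130,75),34).round(0))
print("bore",tri(b,tb(562,122),a,sb(609,436)))
F=[tri(b,tb(*p),a,sb(*q)) for p,q in(((635,115),(565,432)),((528,150),(610,362)),((508,130),(653,440)),((605,85),(600,508)))]
for f in F: print("face",f[0].round(1),round(f[1],1))
P=np.array([f[0] for f in F]);print("mean",P.mean(0).round(1),"sides",[np.linalg.norm(P[i]-P[i-1]).round(1) for i in range(4)])
n=np.linalg.svd(P-P.mean(0))[2][2];n*=np.sign(n[0]);print("n",n.round(3),"tilt",np.degrees(np.arcsin(n[2])),"yaw",np.degrees(np.arctan2(n[1],n[0])))
S=[onz(b,*tb(*p),16) for p in((427,150),(650,32),(750,222))];print("stand",np.round(S,1).tolist(),"diag centre",((S[0]+S[2])/2).round(1),"yaw of edges",np.degrees(np.arctan2(*(S[0]-S[1])[[1,0]]))-90,np.degrees(np.arctan2(*(S[1]-S[2])[[1,0]])))
R=[onz(b,*tr(*p),12) for p in((40,195),(262,8),(370,130),(150,325))];print("rest base",np.mean(R,0).round(1),[np.linalg.norm(R[i]-R[i-1]).round(1) for i in range(4)],"yaw long",np.degrees(np.arctan2(*(R[0]-R[1])[[1,0]])),np.degrees(np.arctan2(*(R[3]-R[2])[[1,0]])))
H=[onz(b,*tr(*p),52) for p in((205,54),(300,165),(92,155),(185,265))];print("horns",np.mean(H,0).round(1),np.degrees(np.arctan2(*(H[2]+H[3]-H[0]-H[1])[[1,0]])))
print("gauge tri go sh",tri(b,tg(241,168),a,sg(172,517)))
E
python3 m.py
```

```text
gauge shoulder go/nogo, tip go [ 518.1 -333.    28. ] [ 489.2 -253.7   28. ] [ 524.9 -365.6   14. ]
small go, nogo [ 461. -373.    8.] [ 445. -288.    8.] gland_a [ 570. -267.   34.]
bore (array([5.13478368e+02, 1.12884317e-01, 1.18680234e+02]), np.float64(1.8603651345677361))
face [518.  -34.2 144.6] 12.0
face [493.7  15.7 151.9] 3.5
face [510.3  29.7  95.9] 1.4
face [537.9 -21.8  94.9] 5.6
mean [515.   -2.7 121.8] sides [np.float64(55.0), np.float64(55.9), np.float64(60.0), np.float64(58.5)]
n [0.834 0.396 0.385] tilt 22.642535372705552 yaw 25.404172770154407
stand [[504.1, 77.6, 16.0], [577.6, -52.1, 16.0], [466.8, -113.2, 16.0]] diag centre [485.4 -17.8  16. ] yaw of edges 29.53023349146939 28.909429461017567
rest base [515.2 275.4  12. ] [np.float64(76.3), np.float64(128.5), np.float64(73.3), np.float64(129.7)] yaw long 132.14030388196812 133.46501228361413
horns [513.5 272.6  52. ] 133.3910052649305
gauge tri go sh (array([ 519.23164134, -332.31584796,   22.53917172]), np.float64(4.052297894645367))
```

>>> {"api": "step_arm", "payload": {"moves": [[60,0.65,-0.9,0,-0.75],[60,0.65,-0.9,0,-0.75],[60,0.65,-0.9,0,-0.75],[60,0.65,-0.9,0,-0.75],[60,0.65,-0.9,0,-0.75],[60,0.65,-0.9,0,-0.75],[60,0.65,-0.9,0,-0.75],[60,0.65,-0.9,0,-0.75],[60,0.65,-0.9,0,-0.75],[60,0.65,-0.9,0,-0.75]], "grip_force": 40}}

```text
clock: 1.2
eef_pos: [504.0, 159.3, 253.3]
eef_rot: [3.142, -0.0, 1.916]
force: [0.3, 0.6, 0.7]
grip_width: 51.1
```

>>> {"api": "step_arm", "payload": {"moves": [[60,0,-1,0,0],[60,0,-1,0,0],[60,0,-1,0,0],[60,0,-1,0,0],[60,0,-1,0,0],[60,0,-1,0,0],[60,0,-1,0,0],[60,0,-1,0,0],[60,0,-1,-0.5,0],[60,0,-1,-0.5,0]]}}

```text
clock: 2.2
eef_pos: [503.5, -240.9, 213.5]
eef_rot: [3.14, 0.002, 1.919]
force: [0.1, -0.3, -0.6]
grip_width: 51.2
```

>>> {"api": "step_arm", "payload": {"moves": [[60,0,-0.65,-0.4,0],[60,0,-0.65,-0.7,0],[60,0,0,-0.8,0],[60,0,0,-0.8,0],[60,0,0,-0.8,0],[60,0,0,-0.5,0],[60,0,0,-0.4,0],[60,0,0,-0.2,0],[60,0,0,-0.1,0],[60,0,0,0,0]]}}

```text
clock: 3.2
eef_pos: [503.3, -291.0, 25.2]
eef_rot: [-3.141, -0.0, 1.919]
force: [0.5, -0.1, 0.1]
grip_width: 51.2
```

```bash
python3 - <<'E'
from h import *
a=cap("scene","pics/s2.png");b=cap("top","pics/t2.png");s=env.sense();print(s["eef_pos"],s["force"])
def crop(c,x,y,w,h,k): return cv2.resize(c["color"][y:y+h,x:x+w,::-1],None,fx=k,fy=k,interpolation=cv2.INTER_CUBIC)
cv2.imwrite("pics/c3.png",np.hstack([crop(a,70,220,100,100,4),crop(b,345,165,100,100,4)]))
E
```

```text
[ 503.86455069 -291.35235686   26.05650118] [ 0.39564301 -0.55954938  0.22587813]
```

View pics/c3.png

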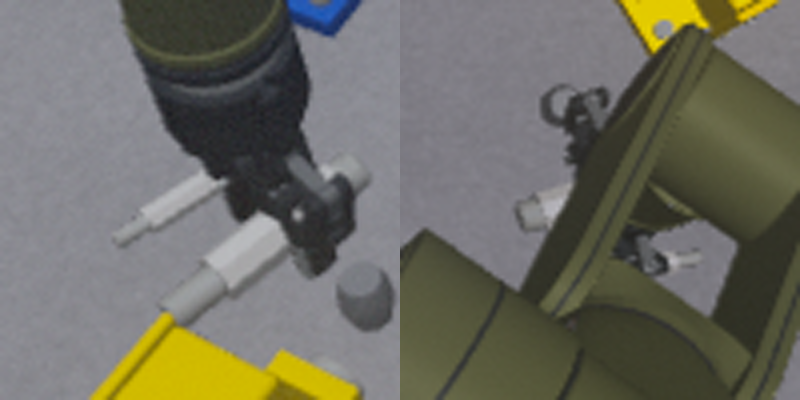

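The scene crop shows the jaws straddling the larger gauge's handle at about (290,215) in the crop, clear of the small gauge and gland_a. I'll close on it.

>>> {"api": "step_arm", "payload": {"moves": [[30,0,0,0,0],[0,0,0,0,0],[0,0,0,0,0],[0,0,0,0,0],[0,0,0,0,0],[0,0,0,0,0],[0,0,0,0.3,0],[0,0,0,0.8,0],[0,0,0,1,0],[0,0,0,1,0]], "grip_force": 40}}

```text
clock: 4.3
eef_pos: [502.6, -290.4, 150.5]
eef_rot: [-3.141, -0.002, 1.919]
force: [-0.0, -0.7, -2.1]
grip_width: 27.0
```

>>> {"api": "step_arm", "payload": {"moves": [[0,0,0.3,1,-1],[0,0,1,1,-1],[0,0,1,0,-1],[0,0,1,0,-1],[0,0,1,0,-1],[0,0,1,0,-1],[0,0,1,0,-1],[0,0,1,0,-1],[0,0,1,0,-1],[0,0,1,0,-1]]}}

```text
clock: 5.3
eef_pos: [502.4, 78.1, 225.1]
eef_rot: [-3.141, -0.0, 0.868]
force: [0.7, 0.3, -2.8]
grip_width: 26.6
```

>>> {"api": "step_arm", "payload": {"moves": [[0,-0.2,1,0,-1],[0,-0.2,1,0,-0.17],[0,0,1,-0.5,0],[0,0,0,-1,0],[0,0,0,-0.8,0],[0,0,0,-0.6,0],[0,0,0,-0.4,0],[0,0,0,0,0],[0,0,0,0,0],[0,0,0,0,0]]}}

```text
clock: 6.3
eef_pos: [488.2, 196.6, 93.9]
eef_rot: [3.141, -0.002, 0.749]
force: [0.3, 0.6, -1.7]
grip_width: 27.2
```

```bash
python3 - <<'E'
from h import *
a=cap("scene","pics/s3.png");b=cap("top","pics/t3.png");s=env.sense();print(s["eef_pos"],s["force"],s["eef_rot"])
def crop(c,x,y,w,h,k): return cv2.resize(c["color"][y:y+h,x:x+w,::-1],None,fx=k,fy=k,interpolation=cv2.INTER_CUBIC)
cv2.imwrite("pics/c4.png",np.hstack([crop(a,290,110,100,100,4),crop(b,160,170,100,100,4)]))
E
```

```text
[488.20638407 196.60190758  93.99644384] [-0.42754017  0.3793117  -2.21423505] [ 3.14049652e+00 -2.41278776e-03  7.49521956e-01]
```

View pics/c4.png

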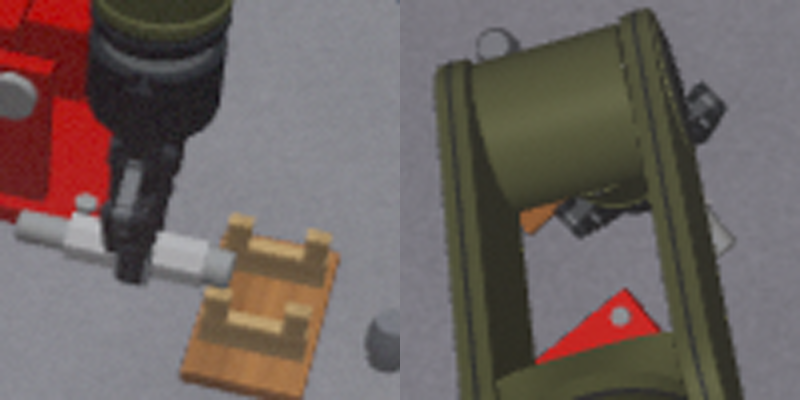

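>>> {"api": "step_arm", "payload": {"moves": [[0,-0.04,0.15,0,0],[0,0,0,-0.3,0],[0,0,0,-0.1,0],[0,0,0,-0.06,0],[0,0,0,-0.06,0],[0,0,0,-0.06,0],[0,0,0,0,0],[0,0,0,0,0],[0,0,0,0,0],[0,0,0,0,0]], "grip_force": 30}}

```text
clock: 7.4
eef_pos: [484.5, 201.1, 69.5]
eef_rot: [3.141, 0.003, 0.75]
force: [-2.1, -4.5, 7.1]
grip_width: 26.5
```

>>> {"api": "step_arm", "payload": {"moves": [[0,0,0,-0.06,0],[0,0,0,-0.06,0],[0,0,0,-0.04,0],[0,0,0,0,0],[0,0,0,0,0],[0,0,0,0.2,0],[0,0,0,0.7,0],[0,0,0,0.9,0],[0,0,0,0.7,0],[0,0,0,0,0]]}}

```text
clock: 8.4
eef_pos: [488.6, 203.6, 166.9]
eef_rot: [3.138, -0.008, 0.75]
force: [1.3, 0.8, -2.0]
grip_width: 26.9
```

```bash
python3 - <<'E'
from h import *
a=cap("scene","pics/s4.png");s=env.sense();print(s["eef_pos"],s["force"],s["eef_rot"])
P=s["eef_pos"]-[0,0,11.5];u,v=proj(a,P);print(u,v)
x,y=int(u)-40,int(v)-35
print(x,y)
cv2.imwrite("pics/c5.png",cv2.resize(a["color"][y:y+75,x:x+100,::-1],None,fx=8,fy=8,interpolation=cv2.INTER_CUBIC))
E
```

```text
[487.16337389 203.03754414 164.82089977] [-0.68869853  0.12497443 -2.69379745] [ 3.13970932 -0.0045872   0.7498384 ]
327.88852265305553 148.49404065939297
287 113
```

View pics/c5.png

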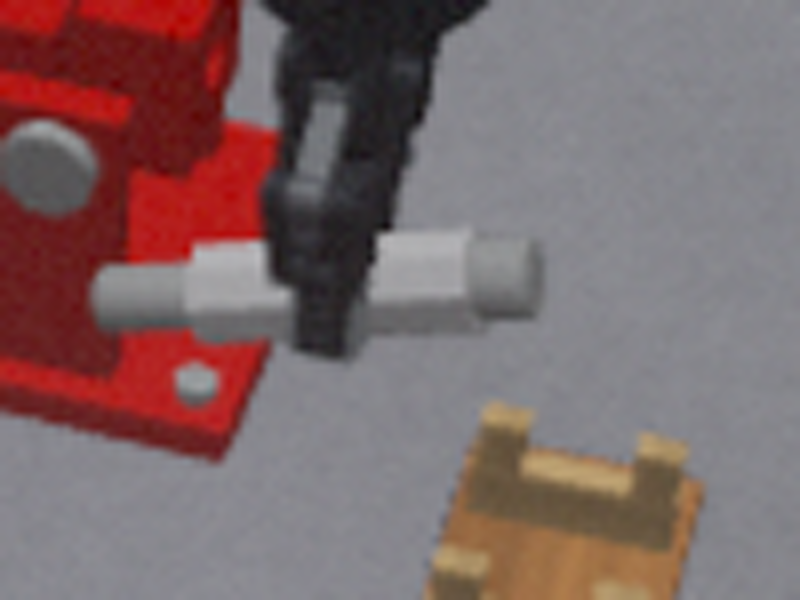

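```bash
cat >> h.py <<'E'
def onplane(c,u,v,P,yaw):
    "ray onto the vertical plane through P at heading yaw; returns (along, z)"
    e,d=ray(c,u,v); n=np.array([-np.sin(yaw),np.cos(yaw),0]); q=e+d*(n@(P-e))/(n@d)
    return (q-P)@[np.cos(yaw),np.sin(yaw),0], q[2]-P[2]
E
python3 - <<'E'
from h import *
a=np.load("pics/s4.npz");P=np.array([487.2,203.,164.8])
T=lambda x,y:((x+.5)/8-.5+287,(y+.5)/8-.5+113)
G=np.array([onplane(a,*T(*p),P,.75) for p in((95,296),(187,290),(470,278),(530,278))])
print(G.round(1)); d=G[3]-G[0];print(np.hypot(*d),np.degrees(np.arctan2(d[1],d[0])))
print(((G[1]+G[2])/2), np.degrees(np.arctan2(*(G[2]-G[1])[::-1])))
E
```

```text
[[-69.6 -33.3]
 [-42.1 -23.6]
 [ 39.5   2.7]
 [ 56.3   7.1]]
132.2474851023109 17.82134373214016
[ -1.29457992 -10.47364092] 17.87610699779896
```

```bash
sed -n 1,6p m.py > mm.py; cat >> mm.py <<'E'
yaw=np.radians(29.2);l=np.array([-np.sin(yaw),np.cos(yaw),0]);C=np.array([514,-1.5,119.])
for nm,s,p,q in(("-y",-29,(565,432),(600,508)),("+y",29,(610,362),(653,440))):
    A,B=[np.array(onplane(a,*sb(*r),C+s*l,yaw)) for r in(p,q)];d=B-A
    print("scene",nm,A.round(1),B.round(1),np.hypot(*d).round(1),np.degrees(np.arctan2(d[0],-d[1])).round(1))
for nm,s,p,q in(("-y",-29,(635,115),(605,85)),("+y",29,(528,150),(508,130))):
    A,B=[np.array(onz(b,*tb(*r),z)) for r,z in((p,145.3),(q,92.7))]
    print("top",nm,(B-A).round(1),"along",((B-A)@[np.cos(yaw),np.sin(yaw),0]).round(1))
print("scene hole on axis plane",onplane(a,*sb(609,436),C,yaw))
for t in(22,25,28,31,34):
    t=np.radians(t);O=np.array([485.4,-17.8,105]);ax=np.array([np.cos(yaw)*np.cos(t),np.sin(yaw)*np.cos(t),np.sin(t)]);print(np.degrees(t).round(),(O+35*ax).round(1),proj(a,O+35*ax).round(2),proj(b,O+35*ax).round(2))
print("meas",sb(609,436),tb(562,122))
E
python3 mm.py
```

```text
scene -y [-6.2 28.4] [ 14.1 -22.2] 54.5 21.8
scene +y [-14.2  26.4] [ 12.8 -22.4] 55.8 29.0
top -y [ 21.6  15.2 -52.6] along 26.2
top +y [ 15.3  11.8 -52.6] along 19.1
scene hole on axis plane (np.float64(2.5691740704530126), np.float64(2.6417629401335034))
22.0 [513.7  -2.  118.1] [255.69 199.26] [294.46 203.8 ]
25.0 [513.1  -2.3 119.8] [255.39 198.62] [294.59 203.98]
28.0 [512.4  -2.7 121.4] [255.05 197.98] [294.73 204.18]
31.0 [511.6  -3.2 123. ] [254.68 197.34] [294.89 204.42]
34.0 [510.7  -3.6 124.6] [254.28 196.7 ] [295.07 204.69]
meas (256.875, 198.625) (294.0, 204.0)
```

>>> {"api": "step_arm", "payload": {"moves": [[0,0,0,-0.7,0],[0,0,0,-1,0],[0,0,0,-0.55,0],[0,0,0,-0.15,0],[0,0,0,-0.12,0],[0,0,0,-0.1,0],[0,0,0,0,0],[0,0,0,0.5,0],[0,0,0,1,0],[0,0,0,1,0]]}}

```text
clock: 9.45
eef_pos: [485.5, 202.4, 159.3]
eef_rot: [-3.141, 0.001, 0.75]
force: [0.9, -0.5, -2.7]
grip_width: 27.3
```

```bash
python3 - <<'E'
from h import *
a=cap("scene","pics/s5.png");s=env.sense();print(s["eef_pos"],s["force"],s["eef_rot"])
# auto: transform pick of handle silhouettes; find bright-grey blob
y=s["eef_rot"][2]
u,v=proj(a,s["eef_pos"]-[0,0,11.]);x0,y0=int(u)-40,int(v)-35
hsv=cv2.cvtColor(a["color"],cv2.COLOR_RGB2HSV)
print(u,v)
print("V rows"); 
m=((hsv[...,2]>150)&(hsv[...,1]<40)).astype(np.uint8)
n,l,st,c=cv2.connectedComponentsWithStats(m[y0:y0+75,x0:x0+100])
for i in range(1,n):
    if st[i,4]>15: print(st[i],c[i])
cv2.imwrite("pics/c6.png",cv2.resize(a["color"][y0:y0+75,x0:x0+100,::-1],None,fx=8,fy=8,interpolation=cv2.INTER_CUBIC)); print(x0,y0)
E
```

```text
[489.7470885  203.82994897 166.37797097] [2.35355833 1.20710726 2.21981124] [ 3.13662571 -0.01098424  0.74981731]
328.8638129294971 148.3734421277905
V rows
[44 29 12 10 86] [49.5        33.77906977]
[20 33 13  8 79] [25.65822785 36.59493671]
288 113
```

View pics/c6.png

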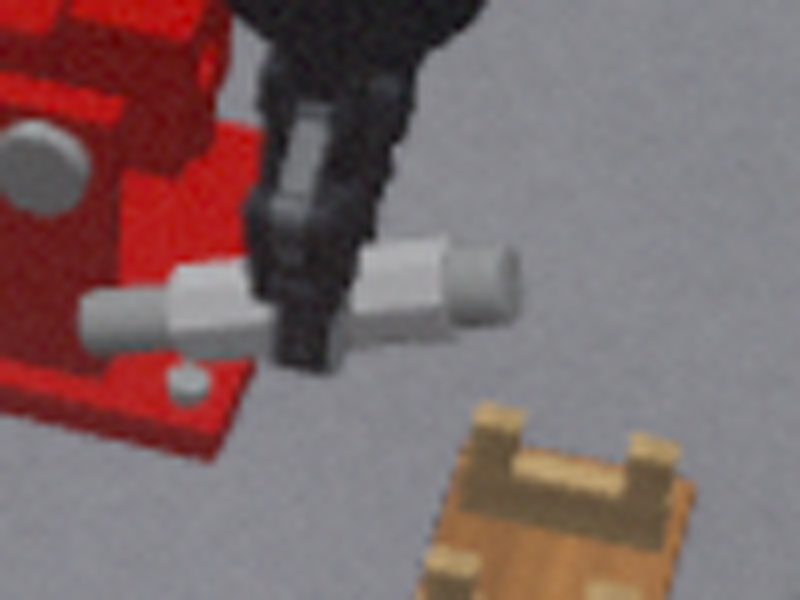

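```bash
python3 - <<'E'
from h import *
a=np.load("pics/s5.npz");P=np.array([486.,202.5,160])
T=lambda x,y:((x+.5)/8-.5+288,(y+.5)/8-.5+113)
G=np.array([onplane(a,*T(*p),P,.75) for p in((81,320),(168,309),(447,288),(508,284))])
print(G.round(1)); d=G[3]-G[0];print(np.hypot(*d),np.degrees(np.arctan2(d[1],d[0])))
print(((G[1]+G[2])/2), np.degrees(np.arctan2(*(G[2]-G[1])[::-1])))
print(env.sense()["eef_pos"])
E
```

```text
[[-70.  -39. ]
 [-43.9 -27.6]
 [ 36.8   2.2]
 [ 53.8   8.3]]
132.54189184268867 20.892200113786867
[ -3.56053735 -12.66623427] 20.255708379033774
[489.7470885  203.82994897 166.37797097]
```

>>> {"api": "step_arm", "payload": {"moves": [[0,0,0,-0.7,0],[0,0,0,-1,0],[0,0,0,-0.5,0],[0,0,0,-0.2,0],[0,0,0,-0.15,0],[0,0,0,-0.11,0],[0,0,0,0,0],[0,0,0,0.8,0],[0,0,0,1,0],[0,0,0,0.7,0]]}}

```text
clock: 10.5
eef_pos: [487.4, 203.0, 155.4]
eef_rot: [3.139, -0.005, 0.75]
force: [0.5, 0.5, -1.7]
grip_width: 27.1
```

>>> {"api": "step_arm", "payload": {"moves": [[0,0.5,-1,0.4,-1],[0,0.5,-1,0,-1],[0,0.5,-1,0,-0.3],[0,0.5,-0.7,0,0],[0,0,-0.3,0,0],[0,0,0,0,0],[0,0,0,0,0],[0,0,0,0,0],[0,0,0,0,0],[0,0,0,0,0]]}}

```text
clock: 11.5
eef_pos: [565.3, 43.4, 167.9]
eef_rot: [-3.141, 0.0, 0.51]
force: [-0.0, -0.3, -2.3]
grip_width: 27.1
```

```bash
cat > look.py <<'E'
from h import *
import sys
f,off=sys.argv[1],float(sys.argv[2]); k=8
a=cap("scene",f"pics/s{f}.png");b=cap("top",f"pics/t{f}.png");s=env.sense();print(s["eef_pos"],s["force"],s["eef_rot"])
u,v=proj(a,s["eef_pos"]-[0,0,off]);x0,y0=int(u)-50,int(v)-32
cv2.imwrite(f"pics/c{f}.png",cv2.resize(a["color"][y0:y0+75,x0:x0+100,::-1],None,fx=k,fy=k,interpolation=cv2.INTER_CUBIC)); print(x0,y0)
E
python3 look.py 7 11
```

```text
[565.44960179  43.09124054 167.86867014] [-0.48466515  0.16314961 -2.39690083] [-3.14149227e+00  6.19887285e-05  5.09962696e-01]
235 162
```

View pics/c7.png

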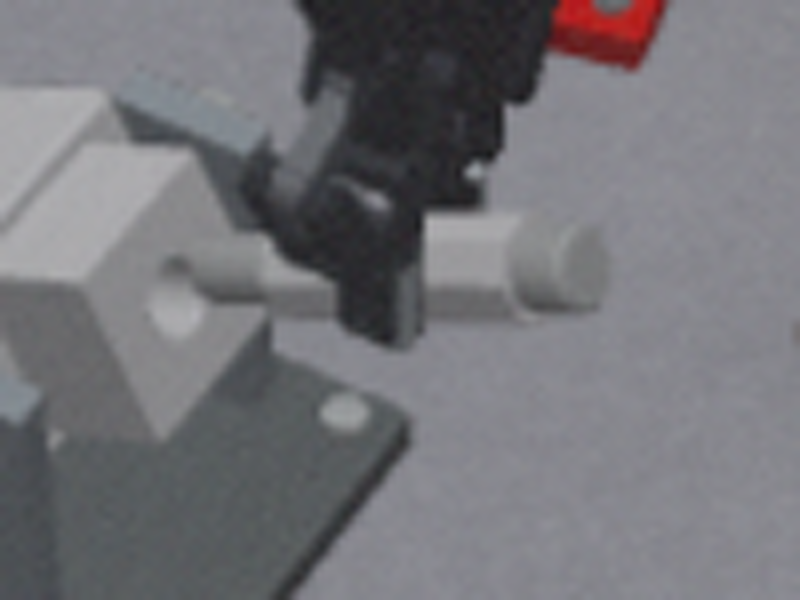

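```bash
python3 - <<'E'
from h import *
a=np.load("pics/s7.npz");P=np.array([565.4,43.1,167.9]);yaw=.51
T=lambda x,y:((x+.5)/8-.5+235,(y+.5)/8-.5+162)
G=np.array([onplane(a,*T(*p),P,yaw) for p in((195,263),(262,270),(517,266),(583,263))])
print(G.round(1)); d=G[3]-G[0];print(np.hypot(*d),np.degrees(np.arctan2(d[1],d[0])), np.degrees(np.arctan2(*(G[3]-G[1])[::-1])))
u=d/np.hypot(*d); mid=G[3]-58*u; print("mid",mid,"from shoulder",G[1]+42*u)
h=np.array([np.cos(yaw),np.sin(yaw),0])
tip=P+h*(mid[0]-74*u[0])+[0,0,mid[1]-74*u[1]];print("go tip est",tip, "pix",proj(a,tip), "hole pix",T(180,300))
t=np.radians(25.5)
for B in([513.5,-1.5,119.5],): 
    ax=np.array([np.cos(yaw)*np.cos(t),np.sin(yaw)*np.cos(t),np.sin(t)])
    print("tip-bore along,lat,up", (tip-B)@ax,(tip-B)@[-np.sin(yaw),np.cos(yaw),0],(tip-B)@[-np.cos(yaw)*np.sin(t),-np.sin(yaw)*np.sin(t),np.cos(t)])
# tri hole with fresh top? nothing
E
```

```text
[[-67.4 -47.4]
 [-45.5 -38.1]
 [ 32.9   7. ]
 [ 51.8  18.6]]
136.26276916331142 29.001182296727325 30.259283351814414
mid [ 1.06490247 -9.48318544] from shoulder [ -8.74066541 -17.74570866]
go tip est [509.84438751  12.02448395 122.53956713] pix [260.34313318 194.4375    ] hole pix (257.0625, 199.0625)
tip-bore along,lat,up 4.388124842228757 13.588005927777612 1.2745950055458768
```

```bash
python3 - <<'E'
from h import *
a=np.load("pics/s7.npz");g=cv2.cvtColor(a["color"],cv2.COLOR_RGB2GRAY)
print("cols",[*range(254,312,3)])
for r in range(182,208): print(r,g[r,254:312:3])
E
```

```text
cols [254, 257, 260, 263, 266, 269, 272, 275, 278, 281, 284, 287, 290, 293, 296, 299, 302, 305, 308, 311]
182 [170 162  95  80  68  68 108  71  48  58  58  50  38  58  99 142 136 136
 139 139]
183 [167 148 115  80  56  94  98  59  45  52  61  44  39 122 132 140 135 136
 140 138]
184 [171 138 131  79  50  95  99  58  75  42  53  42  43  73 132 139 137 138
 135 137]
185 [166 136 139  76  53  84  97  58  71  63  41  45  42  41 133 139 138 137
 139 143]
186 [157 137 135  81  46  75  76  62  47 123  44  46  36  39 134 138 136 137
 138 139]
187 [141 139 137  83  43  62  61  57  43 112  54  46  39  41 134 138 137 137
 139 138]
188 [137 139 138  96  60  53  51  45  42  71  51  46  96  97 146 149 139 140
 139 135]
189 [137 136 136 113  76  48  52  46  45  58  47  45 159 158 163 164 139 137
 138 138]
190 [139 138 134 130  76  45  58  46  45  47  45  44 168 168 167 155 140 138
 130 139]
191 [138 137 134 137 123  57  53  44  41  42  48  65 168 167 166 146 139 148
 122 138]
192 [136 134 141 140 141  83  45  37  44  44  40  68 156 156 157 141 141 148
 119 137]
193 [137 129 136 141 142 108  41  43 
[... 567 characters left out ...]
137]
200 [163 165 151 129 128 105 105 105  45  46  68  73 104 102 105 118  77  83
 107 136]
201 [164 171 148 137 136 111 101  98  42  45  62  80 100 105 103 120 122 118
 127 138]
202 [150 170 142 137 135 125 129 129  53  40  64  78 122 120 122 118 127 135
 137 139]
203 [134 167 137 133 119 130 137 136  93  52  59  76 134 136 134 135 139 138
 137 138]
204 [132 150 135 134  92 130 136 135 129  73  69 123 139 139 137 138 137 136
 137 137]
205 [136 138 137 136  83 131 134 136 139 131  89 132 137 138 138 140 135 137
 136 137]
206 [135 134 136 135  79  96 136 137 139 136 132 137 135 139 139 138 138 137
 136 140]
207 [137 134 136 110  77  83 108 137 139 137 136 136 137 136 139 135 137 136
 133 136]
```

```bash
cat > tl.py <<'E'
from h import *
a=np.load("pics/s7.npz");yaw=np.radians(29.2)
def tilt(c,p,q,yaw,P):
    A,B=[np.array(onplane(c,*r,P,yaw)) for r in(p,q)];d=B-A;return np.degrees(np.arctan2(d[1],d[0]))%180,np.hypot(*d)
G=np.array([565,43,157.])
for p,q in(((272,201.65),(294,201.95)),((271,197.25),(293,197.2))): print("gauge",tilt(a,p,q,yaw,G))
# face side edges: subpixel edge along rows
s1=np.load("pics/s1.npz");g=cv2.cvtColor(s1["color"],cv2.COLOR_RGB2GRAY).astype(float)
l=np.array([-np.sin(yaw),np.cos(yaw),0]);C=np.array([513.5,-1.5,119.5])
T=lambda x,y:((x-400+.5)/4-.5+205,(y-300+.5)/4-.5+165)
for s,p,q in((-29,(565,432),(600,508)),(29,(610,362),(653,440))):
    p,q=T(*p),T(*q);rows=range(int(p[1])+3,int(q[1])-2);us=[]
    for r in rows:
        u=p[0]+(q[0]-p[0])*(r-p[1])/(q[1]-p[1]);c0=int(round(u))-4;d=np.abs(np.diff(g[r,c0:c0+9]));us.append(c0+.5+(d**2*np.arange(8)).sum()/(d**2).sum())
    k=np.polyfit(list(rows),us,1);res=np.polyval(k,list(rows))-us;print("res",np.abs(res).max().round(2),np.polyval(k,[p[1],q[1]]),p,q)
    print("face edge tilt",tilt(s1,(np.polyval(k,q[1]),q[1]),(np.polyval(k,p[1]),p[1]),yaw,C+s*l)[0]-90)
E
python3 tl.py
```

```text
gauge (np.float64(28.920908098643704), np.float64(62.695092314086594))
gauge (np.float64(29.398181689845885), np.float64(62.59089204179866))
res 0.31 [244.80497994 254.38906025] (245.875, 197.625) (254.625, 216.625)
face edge tilt 24.434029422079718
res 0.76 [257.52104418 270.00661753] (257.125, 180.125) (267.875, 199.625)
face edge tilt 34.43939083774487
```

```bash
cat >> tl.py <<'E'
print("axial edges")
for nm,p,q in(("box far",(497,331),(572,332)),("boss far",(552,362),(604,362)),("boss near",(518,426),(560,431)),("box near",(412,433),(482,440))):
    p,q=T(*p),T(*q);cols=range(int(p[0])+1,int(q[0]));vs=[]
    for c in cols:
        v=p[1]+(q[1]-p[1])*(c-p[0])/(q[0]-p[0]);r0=int(round(v))-3;d=np.abs(np.diff(g[r0:r0+7,c]));vs.append(r0+.5+(d**2*np.arange(6)).sum()/(d**2).sum())
    k=np.polyfit(list(cols),vs,1);r=np.polyval(k,list(cols))-vs
    print(nm,"slope",k[0].round(3),"rms",r.std().round(2),tilt(s1,(p[0],np.polyval(k,p[0])),(q[0],np.polyval(k,q[0])),yaw,C)[0])
E
python3 tl.py | sed -n '/axial/,$p'
```

```text
axial edges
box far slope 0.024 rms 0.14 25.789153376732905
boss far slope -0.024 rms 0.4 28.91580770916402
boss near slope 0.06 rms 0.07 25.996110686096376
box near slope 0.1 rms 0.13 24.080608168207704
```

>>> {"api": "step_arm", "payload": {"moves": [[0,0.38,0.1,0.1,0],[0,0,-0.28,0,0],[0,0,0,0,0],[0,0,0,0,0],[0,0,0,0,0],[0,0,0,0,0],[0,0,0,0,0],[0,0,0,0,0],[0,0,0,0,0],[0,0,0,0,0]]}}

```text
clock: 12.6
eef_pos: [580.8, 35.2, 171.8]
eef_rot: [-3.142, 0.0, 0.509]
force: [0.5, -0.3, -1.1]
grip_width: 27.6
```

```bash
python3 - <<'E'
from h import *
a=cap("scene","pics/s8.png");b=cap("top","pics/t8.png");s=env.sense();print(s["eef_pos"],s["force"],s["eef_rot"])
cr=lambda c,x,y,w,h,k:cv2.resize(c["color"][y:y+h,x:x+w,::-1],None,fx=k,fy=k,interpolation=cv2.INTER_CUBIC)
cv2.imwrite("pics/c8.png",np.vstack([cr(a,230,165,100,45,8),cr(b,255,175,80,24,10)]))
E
```

```text
[580.91775358  35.19196056 171.85610817] [ 0.03235247 -0.27223965 -2.34126059] [ 3.14155688e+00 -2.21671674e-05  5.08918972e-01]
```

View pics/c8.png

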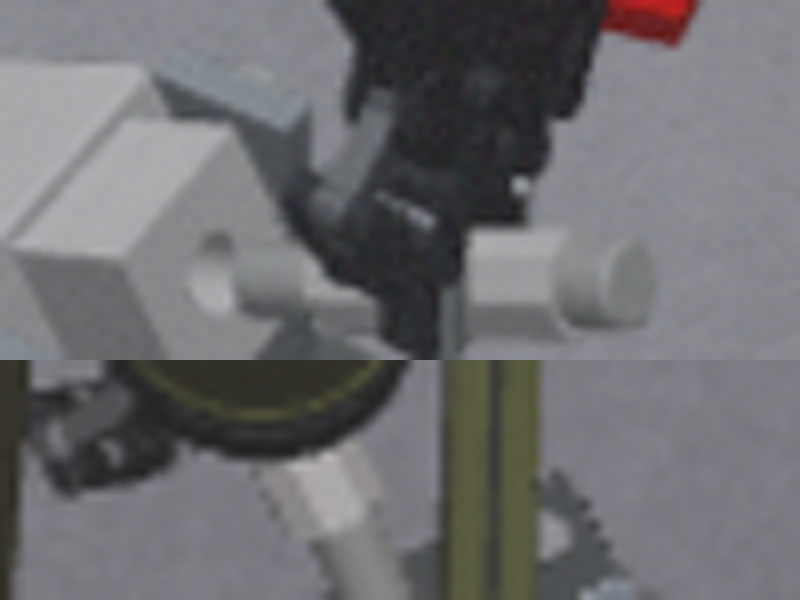

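```bash
python3 - <<'E'
from h import *
b=np.load("pics/t8.npz");b1=np.load("pics/t1.npz")
for c,n in((b1,"before"),(b,"now")):
    g=cv2.cvtColor(c["color"],cv2.COLOR_RGB2GRAY);print(n,[*range(282,306)])
    for r in range(192,212): print(r,*g[r,282:306])
E
```

```text
before [282, 283, 284, 285, 286, 287, 288, 289, 290, 291, 292, 293, 294, 295, 296, 297, 298, 299, 300, 301, 302, 303, 304, 305]
192 115 115 115 115 116 116 116 116 116 114 115 115 115 115 117 117 115 94 79 76 75 76 74 76
193 113 114 116 115 115 116 115 117 115 114 114 115 117 118 116 94 76 76 74 75 76 75 75 75
194 111 112 116 116 118 113 113 115 113 114 114 112 115 94 77 75 76 75 75 74 77 76 75 76
195 111 112 113 113 115 114 116 114 113 114 113 92 77 76 76 75 74 75 75 77 75 75 77 75
196 116 116 116 115 115 115 116 113 113 93 84 78 76 75 74 74 75 75 75 83 78 76 77 75
197 117 117 117 116 114 113 113 91 90 79 76 75 75 76 76 77 76 78 90 109 98 80 74 75
198 117 116 115 113 111 91 86 79 76 74 74 74 75 76 75 78 90 108 111 110 111 90 77 75
199 114 112 112 91 85 79 76 76 73 76 76 77 76 77 91 108 111 112 110 111 110 102 81 75
200 115 80 79 79 76 75 74 75 75 76 75 77 89 107 110 111 113 111 110 110 110 109 97 81
201 82 78 76 74 74 74 76 76 76 77 91 107 110 111 113 111 110 109 109 109 110 110 109 97
202 75 76 74 75 76 76 76 77 91 107 111 112 114 122 129 118 103 108 109 110 110 111 113 114
203 75 
[... 2039 characters left out ...]
 79 96 114 118 118 119 136 160 167 168 164 154 129 90 70 85 88 88 67 67 85
205 78 79 95 114 118 117 119 119 122 137 150 160 166 147 123 119 89 71 84 87 88 65 68 85
206 78 94 114 118 119 118 119 118 118 119 131 138 123 120 120 124 79 68 85 88 88 67 68 84
207 79 77 112 120 118 118 119 119 118 119 119 118 121 123 143 168 101 80 86 86 86 65 70 85
208 77 76 95 114 119 118 120 119 118 120 119 123 142 167 170 169 100 79 85 87 88 67 76 86
209 78 79 79 95 116 119 120 120 121 122 142 167 171 169 170 168 100 81 87 87 89 67 75 87
210 79 80 80 79 113 120 122 121 143 167 171 170 169 169 169 169 100 80 86 88 87 67 75 86
211 80 79 79 79 94 116 143 157 169 170 170 170 170 171 171 171 102 81 87 88 88 67 74 86
```

```bash
python3 - <<'E'
from h import *
a=np.load("pics/s8.npz");b=np.load("pics/t8.npz")
B,r=tri(b,(294.2,204.0),a,(257.0,198.6));print("bore",B,r)
t_,r2=tri(b,(291.9,197.9),a,(260.2,199.7));print("tip",t_,r2)
yaw=np.radians(29.2);t=np.radians(25.5);h=np.array([np.cos(yaw),np.sin(yaw),0])
ax=h*np.cos(t)+[0,0,np.sin(t)];l=np.array([-np.sin(yaw),np.cos(yaw),0]);up=np.cross(ax,l)
d=t_-B;print("along,lat,up",d@ax,d@l,d@up)
tp=np.array([580.9,35.2,171.9])
print("tip from tcp along,lat,z",(t_-tp)@h,(t_-tp)@l,t_[2]-tp[2])
e=np.array([580.9,35.2,171.9])+h*-66+[0,0,-47];print("est tip",e,proj(b,e),proj(a,e))
print("units along axis per 10mm",ax*10/40,"lat",l/40,"up",up/40)
E
```

```text
bore [ 5.13629450e+02 -8.36042909e-02  1.18964578e+02] 2.6307583532222254
tip [528.0324663    3.8288658  127.41535191] 3.64120512102934
along,lat,up 16.708892932859243 -3.6113689626703227 1.3931206507486098
tip from tcp along,lat,z -61.45394817736648 -1.5926186608115083 -44.48464808874613
est tip [523.2871429   3.0012625 124.9      ] [292.75071638 200.03012469] [259.67700744 199.13749992]
units along axis per 10mm [0.19697166 0.11008374 0.10762777] lat [-0.01219649  0.02182305  0.        ] up [-0.00939507 -0.00525072  0.02256463]
```

>>> {"api": "step_arm", "payload": {"moves": [[0,-0.03,0.078,-0.027,0],[0,0,0,0,0],[0,-0.1,-0.055,-0.054,0],[0,-0.1,-0.055,-0.054,0],[0,-0.06,-0.033,-0.032,0],[0,-0.04,-0.022,-0.022,0],[0,-0.04,-0.022,-0.022,0],[0,-0.04,-0.022,-0.022,0],[0,0,0,0,0],[0,0,0,0,0]]}}

```text
clock: 13.7
eef_pos: [564.5, 29.5, 162.6]
eef_rot: [3.141, 0.0, 0.509]
force: [-0.1, -1.7, -0.3]
grip_width: 26.9
```

>>> {"api": "step_arm", "payload": {"moves": [[0,-0.03,-0.017,-0.016,0],[0,-0.03,-0.017,-0.016,0],[0,-0.03,-0.017,-0.016,0],[0,-0.03,-0.017,-0.016,0],[0,0,0,0,0],[0,0,0,0,0],[0,0,0,0,0],[0,0,0,0,0],[0,0,0,0,0],[0,0,0,0,0]]}}

```text
clock: 14.7
eef_pos: [559.8, 27.0, 160.0]
eef_rot: [3.141, -0.0, 0.509]
force: [1.8, -2.9, 0.9]
grip_width: 27.0
```

```bash
python3 - <<'E'
from h import *
a=cap("scene","pics/s9.png");b=cap("top","pics/t9.png");s=env.sense();print(s["eef_pos"],s["force"],s["torque"],s["eef_rot"])
g=cv2.cvtColor(b["color"],cv2.COLOR_RGB2GRAY);print([*range(284,302)])
for r in range(196,210): print(r,*g[r,284:302])
g=cv2.cvtColor(a["color"],cv2.COLOR_RGB2GRAY);print([*range(246,282)])
for r in range(188,212): print(r,*g[r,246:282])
E
```

```text
[559.76622378  27.03395574 159.98026873] [ 2.57239184 -2.40028536  1.01646537] [-0.6667057  -0.27782202  0.20573408] [3.14123718e+00 4.97756841e-05 5.09012594e-01]
[284, 285, 286, 287, 288, 289, 290, 291, 292, 293, 294, 295, 296, 297, 298, 299, 300, 301]
196 129 136 136 135 149 166 169 169 169 149 142 142 103 81 79 80 77 89
197 125 135 137 135 149 165 168 170 168 159 145 116 85 78 78 80 96 117
198 122 125 135 136 136 150 166 169 170 169 142 88 78 81 96 115 118 119
199 118 96 128 136 136 149 166 168 168 153 128 109 100 115 119 118 119 118
200 82 82 102 130 135 135 147 146 134 133 130 118 94 115 119 118 118 116
201 79 78 77 109 102 100 107 118 128 132 132 123 106 114 118 117 118 116
202 78 79 78 78 78 76 96 114 123 131 132 130 117 96 103 116 117 118
203 79 78 78 79 96 90 93 108 120 128 134 130 123 104 107 116 118 118
204 79 79 95 113 117 116 99 102 116 126 132 132 128 118 118 118 119 120
205 96 114 117 118 118 118 95 96 109 122 129 126 120 119 120 121 141 138
206 114 118 117 119 118 117 117 102 109 118 119 119 119 121 141 166 170 142
207 113 117 119 117 117 119 119 119 119 119 119 121 
[... 2777 characters left out ...]
 45 54 52 47 44 41 61 91 90 79 122 130
207 104 103 101 106 131 135 135 137 137 137 136 138 137 137 137 135 136 114 84 77 79 76 78 78 76 53 51 46 40 45 69 90 87 114 134 139
208 104 104 102 102 119 132 134 137 136 135 137 136 139 135 134 137 119 91 81 80 78 76 76 83 90 85 74 65 45 48 87 95 107 130 137 138
209 105 106 104 103 107 133 136 135 136 135 136 135 134 136 138 119 92 82 82 83 81 76 78 82 91 90 90 86 84 89 92 95 126 138 137 137
210 99 103 103 107 106 122 137 137 135 139 136 137 140 136 131 101 82 80 82 79 79 78 84 87 89 91 94 93 94 92 92 92 107 124 135 139
211 102 104 106 103 104 109 132 139 138 137 135 136 137 130 109 91 86 82 79 81 80 83 88 90 90 93 88 94 91 93 112 128 135 125 110 104
```

>>> {"api": "step_arm", "payload": {"moves": [[0,-0.04,-0.022,-0.022,0],[0,-0.04,-0.022,-0.022,0],[0,-0.04,-0.022,-0.022,0],[0,-0.04,-0.022,-0.022,0],[0,-0.04,-0.022,-0.022,0],[0,0,0,0,0],[0,0,0,0,0],[0,0,0,0,0],[0,0,0,0,0],[0,0,0,0,0]], "grip_force": 25}}

```text
clock: 15.8
eef_pos: [551.6, 22.6, 155.5]
eef_rot: [3.141, 0.0, 0.509]
force: [3.4, -4.2, 2.5]
grip_width: 26.7
```

>>> {"api": "step_arm", "payload": {"moves": [[0,0.012,-0.022,0,0],[0,-0.04,-0.022,-0.022,0],[0,-0.04,-0.022,-0.022,0],[0,-0.04,-0.022,-0.022,0],[0,-0.04,-0.022,-0.022,0],[0,-0.04,-0.022,-0.022,0],[0,0,0,0,0],[0,0,0,0,0],[0,0,0,0,0],[0,0,0,0,0]]}}

```text
clock: 16.8
eef_pos: [544.7, 18.0, 151.4]
eef_rot: [-3.141, -0.001, 0.509]
force: [4.3, 1.8, 5.9]
grip_width: 26.5
```

>>> {"api": "step_arm", "payload": {"moves": [[0,-0.03,-0.017,-0.016,0],[0,-0.03,-0.017,-0.016,0],[0,0,0,0,0],[0,0,0,0,0],[0,0,0,0,0],[0,0,0,0,0],[0,0,0,0,0],[0,0,0,0,0],[0,0,0,0,0],[0,0,0,0,0]]}}

```text
clock: 17.8
eef_pos: [544.6, 17.8, 151.4]
eef_rot: [3.141, -0.007, 0.508]
force: [6.9, 7.1, 8.0]
grip_width: 27.0
```

```bash
python3 - <<'E'
from h import *
a=cap("scene","pics/s10.png");s=env.sense();print(s["eef_pos"],s["force"],s["torque"])
g=cv2.cvtColor(a["color"],cv2.COLOR_RGB2GRAY);print([*range(246,282)])
for r in range(190,212): print(r,*g[r,246:282])
E
```

```text
[544.53925618  17.77727799 151.38064259] [6.95978428 5.99223637 8.53007306] [ 0.87311509 -0.6926035  -0.1235558 ]
[246, 247, 248, 249, 250, 251, 252, 253, 254, 255, 256, 257, 258, 259, 260, 261, 262, 263, 264, 265, 266, 267, 268, 269, 270, 271, 272, 273, 274, 275, 276, 277, 278, 279, 280, 281]
190 173 171 167 93 46 55 70 75 85 81 65 61 63 53 47 45 69 60 57 68 73 52 49 43 46 47 42 43 43 41 39 46 44 69 99 131
191 172 172 172 124 55 43 59 62 68 63 54 55 56 53 46 48 47 56 61 65 67 59 49 45 44 44 44 46 39 37 40 40 43 73 95 133
192 170 169 167 141 99 57 45 55 55 52 49 48 51 44 45 43 43 46 54 56 57 49 45 44 41 44 90 127 127 127 128 128 130 141 150 156
193 171 172 150 138 129 83 43 49 56 53 46 44 46 40 45 46 44 45 49 56 56 48 46 45 42 39 123 161 165 165 164 164 162 164 168 166
194 171 157 140 135 138 130 71 50 51 58 55 42 41 50 47 46 41 44 45 51 58 49 48 41 45 40 152 168 169 169 169 170 168 167 169 170
195 157 143 136 139 137 136 96 53 44 47 54 51 44 46 48 43 49 43 44 40 50 44 43 49 49 46 156 164 166 167 166 166 165 166 166 164
196 145 139 138 137 137 137 131 102 60 49 44 46 43 44 47 40 43 4
[... 1393 characters left out ...]
131 132 134 134 134 133
207 105 104 105 109 129 135 136 139 136 138 136 135 139 138 137 135 130 100 71 53 41 44 45 81 94 88 101 120 134 137 140 137 138 139 138 139
208 103 105 105 104 120 135 136 135 136 135 140 139 136 136 135 136 120 88 80 76 67 51 71 89 94 88 93 96 108 122 135 138 138 140 138 137
209 103 105 103 102 106 131 137 139 138 136 138 137 139 137 137 120 95 79 83 79 77 76 79 87 93 91 92 93 92 102 110 122 133 137 139 138
210 105 101 102 106 103 119 137 138 134 138 136 136 135 138 131 100 82 79 79 82 81 77 81 84 92 90 91 94 89 93 93 97 111 126 135 137
211 106 104 105 105 106 109 134 138 139 139 136 135 138 131 110 97 89 85 79 79 74 83 88 90 95 94 92 92 91 91 114 129 132 128 107 106
```

>>> {"api": "step_arm", "payload": {"moves": [[0,-0.04,-0.022,-0.022,0],[0,-0.02,-0.011,-0.011,0],[0,0,0,0,0],[0,0,0,0,0],[0,0,0,0,0],[0,0,0,0,0],[0,0,0,0,0],[0,0,0,0,0],[0,0,0,0,0],[0,0,0,0,0]], "grip_force": 40}}

```text
clock: 18.85
eef_pos: [544.6, 17.5, 151.2]
eef_rot: [3.14, -0.012, 0.507]
force: [8.8, 10.2, 11.5]
grip_width: 27.3
```

```bash
python3 - <<'E'
from h import *
s=env.sense();print(s["eef_pos"],s["force"],s["torque"])
a=cap("scene","pics/s11.png")
cv2.imwrite("pics/c11.png",cv2.resize(a["color"][165:225,225:305,::-1],None,fx=10,fy=10,interpolation=cv2.INTER_CUBIC))
E
```

```text
[544.6154124   17.52268561 151.16945237] [ 8.83128416 10.24024613 11.45052455] [ 1.43170072 -1.18751348 -0.15110191]
```

View pics/c11.png

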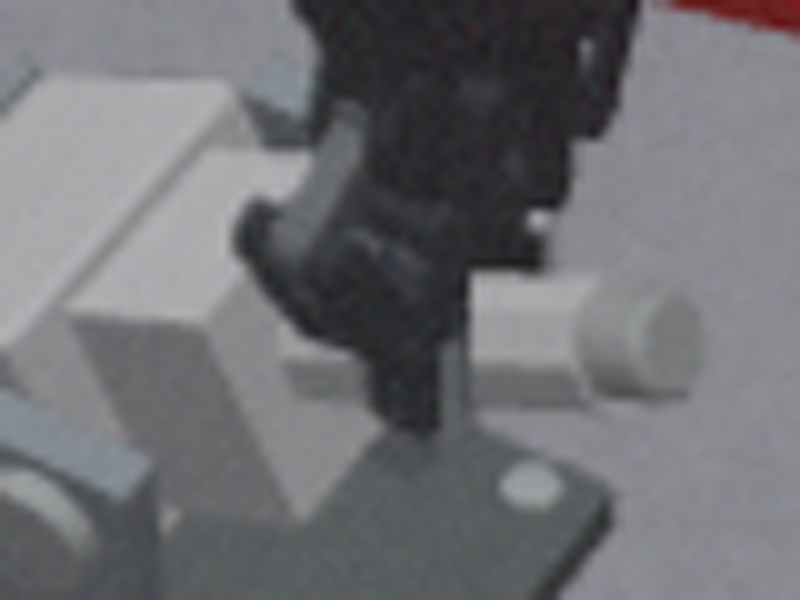

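>>> {"api": "step_arm", "payload": {"moves": [[0,0.1,0.055,0.054,0],[0,0.1,0.055,0.054,0],[0,0.1,0.055,0.054,0],[0,0.1,0.055,0.054,0],[0,0.1,0.055,0.054,0],[0,0.1,0.055,0.054,0],[0,0.2,0.11,0.108,0],[0,0.2,0.11,0.108,0],[0,0.2,0.11,0.108,0],[0,0.2,0.11,0.3,0]]}}

```text
clock: 19.9
eef_pos: [595.6, 46.6, 186.2]
eef_rot: [-3.14, 0.001, 0.509]
force: [0.1, 0.4, -2.3]
grip_width: 27.0
```

>>> {"api": "step_arm", "payload": {"moves": [[0,-0.1,0.5,0.3,1],[0,-0.1,0.5,0.3,1],[0,-0.2,0.5,0.3,1],[0,-0.2,0.5,0,1],[0,-0.2,0.5,0,1],[0,-0.3,0.5,0,1],[0,-0.3,0.5,0,1],[0,-0.4,0.4,0,1],[0,-0.4,0,0,1],[0,-0.4,0,0,1]]}}

```text
clock: 20.9
eef_pos: [491.2, 203.2, 223.0]
eef_rot: [3.141, -0.001, 1.562]
force: [-0.8, -0.6, -2.1]
grip_width: 26.9
```

>>> {"api": "step_arm", "payload": {"moves": [[0,-0.1,0,0,1],[0,0,0,0,1],[0,0,0,0,1],[0,0,0,0,1],[0,0,0,0,1],[0,0,0,0,1],[0,0,0,0,1],[0,0,0,0,1],[0,0,0,0,1],[0,0,0,0,1]]}}

```text
clock: 21.9
eef_pos: [487.8, 202.6, 223.1]
eef_rot: [3.14, 0.0, 2.608]
force: [0.0, 0.2, -2.6]
grip_width: 27.2
```

>>> {"api": "step_arm", "payload": {"moves": [[0,0,0,0,1],[0,0,0,0,1],[0,0,0,0,1],[0,0,0,0,1],[0,0,0,0,1],[0,0,0,0,1],[0,0,0,0,1],[0,0,0,0,1],[0,0,0,0,1],[0,0,0,-0.5,1]]}}

```text
clock: 22.9
eef_pos: [490.2, 203.3, 205.3]
eef_rot: [-3.141, 0.008, -2.628]
force: [0.9, -0.8, -2.2]
grip_width: 26.9
```

>>> {"api": "step_arm", "payload": {"moves": [[0,0,0,-0.6,1],[0,0,0,-0.7,1],[0,0,0,-0.7,0.27],[0,0,0,-0.5,0],[0,0,0,-0.1,0],[0,0,0,-0.1,0],[0,0,0,-0.1,0],[0,0,0,-0.1,0],[0,0,0,-0.1,0],[0,0,0,-0.1,0]], "grip_force": 30}}

```text
clock: 23.9
eef_pos: [487.8, 201.3, 81.0]
eef_rot: [-3.14, 0.0, -2.394]
force: [-6.0, -7.4, 12.5]
grip_width: 26.9
```

>>> {"api": "step_arm", "payload": {"moves": [[0,0,0,-0.08,0],[0,0,0,-0.08,0],[0,0,0,-0.08,0],[0,0,0,-0.08,0],[0,0,0,-0.08,0],[0,0,0,-0.08,0],[0,0,0,-0.03,0],[0,0,0,0,0],[0,0,0,0,0],[0,0,0,0,0]]}}

```text
clock: 24.9
eef_pos: [484.8, 199.1, 59.5]
eef_rot: [-3.141, -0.007, -2.394]
force: [-5.2, -10.4, 8.9]
grip_width: 26.9
```

>>> {"api": "step_arm", "payload": {"moves": [[0,0,0,0.96,0],[0,0,-0.2,1,0],[0,0.5,-0.7,1,-1],[0,0.7,-0.8,0,-1],[0,0.7,-0.8,0,-0.27],[0,0.74,-0.8,0,0],[0,0,-0.67,0,0],[0,0,0,0,0],[0,0,0,0,0],[0,0,0,0,0]], "grip_force": 40}}

```text
clock: 25.9
eef_pos: [591.7, 45.2, 175.0]
eef_rot: [3.141, 0.001, -2.632]
force: [-0.7, 0.0, -1.9]
grip_width: 26.6
```

```bash
python3 - <<'E'
from h import *
a=cap("scene","pics/s12.png");b=cap("top","pics/t12.png");s=env.sense();print(s["eef_pos"],s["force"],s["eef_rot"])
u,v=proj(a,s["eef_pos"]-[0,0,12]);u,v=int(u),int(v);print(u,v,proj(b,s["eef_pos"]-[0,0,12]))
g=cv2.cvtColor(a["color"],cv2.COLOR_RGB2GRAY);print([*range(u-30,u+38,2)])
for r in range(v-18,v+14): print(r,*g[r,u-30:u+38:2])
E
```

```text
[591.59750971  45.45886692 174.76998924] [ 0.19271392 -0.94586689 -2.14064648] [ 3.14136868e+00  2.64946767e-04 -2.63145062e+00]
292 200 [277.59661705 172.68895752]
[262, 264, 266, 268, 270, 272, 274, 276, 278, 280, 282, 284, 286, 288, 290, 292, 294, 296, 298, 300, 302, 304, 306, 308, 310, 312, 314, 316, 318, 320, 322, 324, 326, 328]
182 82 81 76 88 135 133 134 133 136 129 107 108 58 42 42 43 41 39 45 45 38 40 131 140 135 139 138 138 139 135 138 136 137 135
183 80 79 77 89 133 137 134 134 137 118 108 108 50 39 40 44 34 45 46 52 40 41 130 138 139 140 139 137 142 136 137 136 138 139
184 78 78 75 88 135 134 135 136 136 114 111 90 41 42 43 37 45 42 41 52 37 49 132 137 138 139 138 143 143 137 140 135 140 140
185 86 78 76 87 136 134 133 135 136 110 109 75 57 46 40 39 44 46 44 50 39 50 135 138 140 143 141 141 142 141 138 138 137 140
186 95 81 77 87 134 133 112 129 119 110 110 65 60 54 41 47 46 44 45 42 40 54 139 139 139 142 141 141 142 143 141 137 137 137
187 111 81 76 89 135 136 80 80 109 108 101 56 55 57 56 53 48 44 44 41 75 118 136 140 141 135 140 140 139 141 140 140 135 136
188 135 80 7
[... 2626 characters left out ...]
113 106 105 105 116 83 90 101 113 124 133 132 103 106 136
209 94 78 80 79 92 88 93 107 135 136 139 129 94 41 47 85 87 137 136 132 129 106 109 115 102 80 87 96 107 120 124 99 123 135
210 81 82 78 82 91 93 94 91 108 135 138 136 128 112 49 92 127 138 135 134 134 134 113 118 117 129 107 85 90 101 109 98 130 137
211 88 80 81 85 89 91 91 110 133 109 117 135 136 131 120 101 137 139 135 135 137 136 135 137 129 136 134 126 96 89 98 99 138 138
212 91 88 84 92 91 94 91 143 148 124 98 120 138 133 136 135 140 140 137 136 137 137 136 134 135 137 138 135 130 119 102 115 138 138
213 89 92 89 88 90 93 88 153 152 146 90 98 131 135 137 137 136 138 136 138 137 135 136 135 134 138 139 137 136 135 131 134 137 136
```

```bash
cat > tl2.py <<'E'
from h import *
import sys
def tilt(c,p,q,yaw,P):
    A,B=[np.array(onplane(c,*r,P,yaw)) for r in(p,q)];d=B-A;return np.degrees(np.arctan2(d[1],d[0])),np.hypot(*d)
yaw=np.radians(29.2)
def run(f,tcp,pairs):
    a=np.load(f)
    for p,q in pairs: print(tilt(a,p,q,yaw,np.array(tcp)-[0,0,12]))
if __name__=="__main__":
    run("pics/s12.npz",(591.6,45.3,174.9),[((298,204.3),(306,206.8)),((296,193.5),(308,196.5)),((274,201.3),(296,207.3)),((274,197.5),(302,205.8))])
E
python3 tl2.py
```

```text
(np.float64(9.246845981329564), np.float64(19.140895856055952))
(np.float64(12.943421885372917), np.float64(28.390356982843468))
(np.float64(12.389390348223788), np.float64(55.43490331519461))
(np.float64(10.4354305526228), np.float64(69.16512890188885))
```

>>> {"api": "step_arm", "payload": {"moves": [[0,-0.1,0.5,0.3,1],[0,-0.4,0.8,0,1],[0,-0.6,0.8,0,0.27],[0,-0.6,0.8,0,0],[0,-0.6,0.8,-0.4,0],[0,-0.13,0.43,-1,0],[0,0,0,-0.8,0],[0,0,0,-0.4,0],[0,0,0,0,0],[0,0,0,0,0]], "grip_force": 25}}

```text
clock: 27.0
eef_pos: [494.6, 210.2, 82.7]
eef_rot: [3.142, 0.0, -2.394]
force: [-0.0, 1.0, -1.4]
grip_width: 27.2
```

>>> {"api": "step_arm", "payload": {"moves": [[0,0,0,-0.1,0],[0,0,0,-0.1,0],[0,0,0,-0.1,0],[0,0,0,-0.1,0],[0,0,0,-0.1,0],[0,0,0,-0.06,0],[0,0,0,0,0],[0,0,0,0,0],[0,0,0,0,0],[0,0,0,0,0]]}}

```text
clock: 28.0
eef_pos: [494.5, 208.7, 61.5]
eef_rot: [-3.141, -0.0, -2.395]
force: [-3.9, -3.9, 11.2]
grip_width: 27.3
```

>>> {"api": "step_arm", "payload": {"moves": [[0,0,0,0.5,0],[0,0,0,1,0],[0,0,0,0.5,0],[0,0,0,0.2,0],[0,0,0,0,0],[0,0,0,0,0],[0,0,0,0,0],[0,0,0,0,0],[0,0,0,0,0],[0,0,0,0,0]]}}

```text
clock: 29.0
eef_pos: [494.5, 209.5, 147.4]
eef_rot: [3.141, -0.001, -2.395]
force: [0.1, -0.5, -2.1]
grip_width: 27.4
```

```bash
cat > dump.py <<'E'
from h import *
import sys
f=sys.argv[1]
a=cap("scene",f"pics/s{f}.png");s=env.sense();print(s["eef_pos"].round(1),s["force"].round(1),s["eef_rot"])
u,v=proj(a,s["eef_pos"]-[0,0,11]);u,v=int(u),int(v);print(u,v)
g=cv2.cvtColor(a["color"],cv2.COLOR_RGB2GRAY);print([*range(u-32,u+36,2)])
for r in range(v-12,v+14): print(r,*g[r,u-32:u+36:2])
E
python3 dump.py 13
```

```text
[494.6 209.4 147.6] [-0.2  0.4 -2.3] [ 3.14130701e+00 -7.24807401e-04 -2.39508807e+00]
331 154
[299, 301, 303, 305, 307, 309, 311, 313, 315, 317, 319, 321, 323, 325, 327, 329, 331, 333, 335, 337, 339, 341, 343, 345, 347, 349, 351, 353, 355, 357, 359, 361, 363, 365]
142 57 51 71 73 78 71 72 77 60 74 75 74 72 50 86 111 87 56 50 37 40 132 137 137 137 140 138 137 135 138 138 134 134 139
143 49 49 69 76 73 76 74 75 72 71 76 76 65 66 99 98 71 53 55 40 35 137 138 137 140 139 138 136 139 138 139 135 140 137
144 49 49 72 74 73 68 70 69 76 75 73 68 54 57 104 117 75 56 48 32 52 138 140 138 140 140 138 142 139 136 136 137 138 139
145 52 52 76 71 76 73 77 68 78 78 73 73 46 46 83 95 65 59 46 41 86 135 141 139 139 141 134 139 139 137 135 139 138 137
146 58 51 69 75 74 72 76 71 75 74 67 70 45 41 68 76 58 52 40 37 109 137 139 137 147 139 135 141 135 140 137 138 139 136
147 54 54 72 78 76 74 72 72 77 76 75 74 46 35 54 55 45 44 40 94 138 163 172 172 172 136 136 139 137 138 140 135 140 138
148 55 46 75 74 78 74 74 74 73 70 96 97 53 36 47 51 38 41 41 130 171 176 177 177 175 133 135 137 139 138 142 142 12
[... 1725 characters left out ...]
140 136 135 133 133 134 136 135 134 130 135 133 134 135
163 67 78 76 76 76 84 89 82 78 59 134 133 136 132 58 41 36 84 126 132 138 132 136 136 139 149 137 138 136 134 136 135 136 135
164 58 62 70 74 78 73 80 75 77 82 137 136 135 135 120 103 66 87 132 131 133 132 134 134 149 151 144 148 135 135 134 136 136 135
165 60 52 57 62 65 78 77 76 75 104 136 138 135 136 133 130 127 118 135 134 134 135 133 137 145 150 148 143 133 134 136 135 133 133
166 54 55 53 55 59 58 64 77 65 125 138 137 136 137 137 139 137 132 134 135 133 134 136 134 110 113 132 128 133 133 138 138 138 135
167 111 70 56 50 56 56 54 65 55 133 138 138 139 136 139 136 138 138 131 135 135 132 134 134 98 91 97 124 136 132 135 134 136 137
```

```bash
python3 - <<'E'
from tl2 import *
a=np.load("pics/s13.npz");P=np.array([494.6,209.4,136.5]);y=np.radians(42.8)
for p,q in(((316,157.),(346,155.1)),((316,148.8),(344,146.6)),((310,161),(346,159.3)),((308.,155.3),(363,151.7))):
    print(tilt(a,p,q,y,P))
T=P+[0,0,11.1]
for n,p in(("nogo tip",(309,155.2)),("nogo sh",(314.3,154.6)),("go sh",(348,153)),("go tip",(363,151.7))): print(n,np.round(onplane(a,*p,T,y),1))
E
```

```text
(np.float64(19.962649874227093), np.float64(74.07134150466095))
(np.float64(20.497443384837144), np.float64(68.3783882026099))
(np.float64(19.071276420067488), np.float64(89.63117529291603))
(np.float64(19.97168029674961), np.float64(134.22840156499848))
nogo tip [-53.1 -26.9]
nogo sh [-40.5 -21.5]
go sh [37.5  4.9]
go tip [70.6 17.9]
```

>>> {"api": "step_arm", "payload": {"moves": [[0,0,0,-0.5,0],[0,0,0,-1,0],[0,0,0,-0.45,0],[0,0,0,-0.12,0],[0,0,0,-0.12,0],[0,0,0,-0.11,0],[0,0,0,0,0],[0,0,0,0,0],[0,0,0,1,0],[0,0,0,1,0]]}}

```text
clock: 30.05
eef_pos: [494.5, 209.4, 137.2]
eef_rot: [3.141, -0.001, -2.395]
force: [1.2, 0.0, -1.9]
grip_width: 27.3
```

>>> {"api": "step_arm", "payload": {"moves": [[0,0,0,0.3,0],[0,0,0,0,0],[0,0,0,0,0],[0,0,0,0,0],[0,0,0,0,0],[0,0,0,0,0],[0,0,0,0,0],[0,0,0,0,0],[0,0,0,0,0],[0,0,0,0,0]]}}

```text
clock: 31.05
eef_pos: [494.7, 209.5, 148.0]
eef_rot: [-3.142, -0.0, -2.395]
force: [0.3, 0.1, -2.2]
grip_width: 27.2
```

```bash
python3 dump.py 14
```

```text
[494.7 209.5 148. ] [-0.1  0.1 -2.1] [-3.14154537e+00  4.78078308e-05 -2.39509643e+00]
331 154
[299, 301, 303, 305, 307, 309, 311, 313, 315, 317, 319, 321, 323, 325, 327, 329, 331, 333, 335, 337, 339, 341, 343, 345, 347, 349, 351, 353, 355, 357, 359, 361, 363, 365]
142 47 48 70 77 69 75 72 77 72 68 76 74 70 49 89 107 82 48 56 38 38 133 137 138 139 136 136 138 136 139 135 136 136 138
143 45 48 71 76 73 76 72 75 72 78 74 72 69 60 102 98 75 53 48 38 33 135 137 137 138 136 136 138 135 139 137 136 137 137
144 50 41 72 76 79 76 75 71 72 66 72 70 56 53 98 112 80 59 45 41 55 137 139 137 141 139 137 139 139 137 139 135 138 139
145 53 51 73 76 68 75 69 73 69 73 75 77 54 43 79 93 66 54 44 46 86 136 154 160 161 137 136 140 135 134 133 139 136 136
146 55 49 72 64 70 77 71 75 70 75 73 67 50 39 61 68 49 46 42 66 150 167 171 171 158 134 135 139 142 143 139 132 127 134
147 52 50 70 81 70 72 72 71 75 74 77 79 46 36 53 54 36 43 42 94 170 173 174 174 148 142 143 145 145 141 145 132 124 139
148 53 48 70 76 72 75 76 73 74 77 68 76 54 34 47 53 40 38 39 129 175 173 172 168 142 142 142 141 140 139 138 127 11
[... 1723 characters left out ...]
136 133 137 134 135 132 139 135 133 132 134 132 135 135
163 69 74 80 77 78 87 88 84 75 61 131 135 135 133 75 40 41 78 127 133 135 134 135 138 141 149 139 136 134 133 135 135 135 134
164 56 60 68 77 80 73 85 80 78 83 138 136 135 134 128 118 81 88 131 130 136 133 135 137 148 154 143 145 131 132 133 134 136 134
165 58 55 59 58 69 75 78 72 74 106 137 136 138 135 134 136 131 127 133 133 134 135 138 136 143 150 146 143 133 132 136 133 135 130
166 53 55 56 57 58 59 62 75 65 126 136 138 136 136 136 136 138 137 133 134 134 133 134 135 109 115 132 129 134 132 136 137 136 137
167 108 70 57 59 54 57 61 59 53 133 138 137 138 138 136 135 137 138 135 134 134 132 136 132 99 92 97 126 134 132 133 135 135 136
```

```bash
python3 - <<'E'
from tl2 import *
a=np.load("pics/s14.npz");T=np.array([494.7,209.5,148.]);P=T-[0,0,9];y=np.radians(42.8)
for p,q in(((316,158.),(345,153.4)),((317,149.7),(343,145.1)),((309,156.3),(363,149.8))): print(tilt(a,p,q,y,P))
for n,p in(("nogo tip",(309,156.3)),("go tip",(363,149.8))): print(n,np.round(onplane(a,*p,T,y),1))
t=np.radians(26);u=np.array([np.cos(t),np.sin(t)])
m=(np.array(onplane(a,309,156.3,T,y))+58*u+np.array(onplane(a,363,149.8,T,y))-74*u)/2;print("mid",m)
yaw=np.radians(29.2);t=np.radians(25.5);h=np.array([np.cos(yaw),np.sin(yaw),0]);ax=h*np.cos(t)+[0,0,np.sin(t)]
for B in ([513.6,-.1,119.],[513.5,-1.5,119.5]): print("TCP for no-go contact",np.array(B)+58*ax-m[0]*h-[0,0,m[1]])
m1=np.array([-1.3,-10.5]);print("home check: TCP-42ax",np.array([544.6,17.5,151.2])-42*ax)
E
```

```text
(np.float64(26.35345737453941), np.float64(74.38676785276594))
(np.float64(26.951293968342785), np.float64(66.02701732209046))
(np.float64(23.706792985857927), np.float64(134.23569705532535))
nogo tip [-53.1 -30.8]
go tip [69.8 23.1]
mid [ 1.17577131 -7.36846924]
TCP for no-go contact [558.2710673   24.86581566 151.33811285]
TCP for no-go contact [558.1710673   23.46581566 151.83811285]
home check: TCP-42ax [511.5087619   -0.99406786 133.11853393]
```

>>> {"api": "step_arm", "payload": {"moves": [[0,0.8,-0.2,0.8,-1],[0,0.8,-0.6,0,-1],[0,0.7,-0.9,0,-0.27],[0,0.2,-0.9,0,0],[0,0,-0.9,-0.2,0],[0,-0.2,-0.7,-0.2,0],[0,-0.32,-0.21,-0.1,0],[0,0,0,0,0],[0,0,0,0,0],[0,0,0,0,0]], "grip_force": 40}}

```text
clock: 32.1
eef_pos: [575.1, 33.9, 160.6]
eef_rot: [-3.141, 0.002, -2.632]
force: [-0.4, 0.1, -2.0]
grip_width: 26.8
```

```bash
python3 - <<'E'
from h import *
a=cap("scene","pics/s15.png");b=cap("top","pics/t15.png");s=env.sense();print(s["eef_pos"],s["force"],s["eef_rot"])
cr=lambda c,x,y,w,h,k:cv2.resize(c["color"][y:y+h,x:x+w,::-1],None,fx=k,fy=k,interpolation=cv2.INTER_CUBIC)
cv2.imwrite("pics/c15.png",np.vstack([cr(a,230,170,100,40,8),cr(b,255,184,80,28,10)]))
E
```

```text
[574.93908061  34.04573683 160.51539186] [ 0.64957366  0.08203481 -2.04853537] [-3.14092288e+00  1.55511761e-03 -2.63149922e+00]
```

View pics/c15.png

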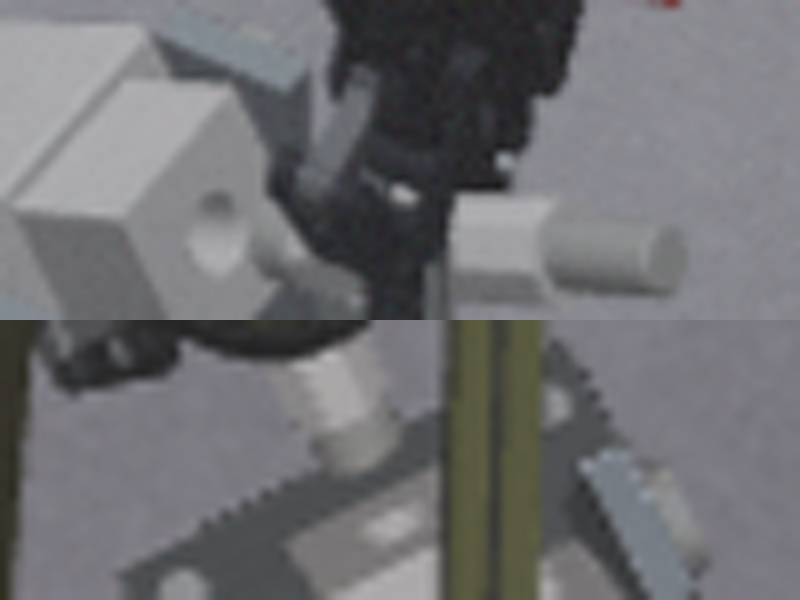

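```bash
python3 - <<'E'
from h import *
a=np.load("pics/s15.npz");b=np.load("pics/t15.npz")
g=cv2.cvtColor(a["color"],cv2.COLOR_RGB2GRAY);print([*range(252,276)])
for r in range(190,210): print(r,*g[r,252:276])
g=cv2.cvtColor(b["color"],cv2.COLOR_RGB2GRAY);print([*range(282,300)])
for r in range(188,202): print(r,*g[r,282:300])
yaw=np.radians(29.2);t=np.radians(25.5);h=np.array([np.cos(yaw),np.sin(yaw),0])
ax=h*np.cos(t)+[0,0,np.sin(t)];l=np.array([-np.sin(yaw),np.cos(yaw),0]);up=np.cross(ax,l)
B,_=tri(b,(294.1,204.05),a,(256.95,198.7))
for pt,ps in(((290.7,196.2),(262.3,199.6)),):
    q,r=tri(b,pt,a,ps);d=q-B;print(q,r,"along,lat,up",d@ax,d@l,d@up)
T=np.array([575,34,160.5]);p=T+1.2*h-[0,0,7.4]-58*ax;print("model tip",p,"vs B",(p-B)@ax,(p-B)@l,(p-B)@up,proj(a,p),proj(b,p),B)
E
```

```text
[252, 253, 254, 255, 256, 257, 258, 259, 260, 261, 262, 263, 264, 265, 266, 267, 268, 269, 270, 271, 272, 273, 274, 275]
190 137 137 136 138 137 139 138 137 136 138 138 107 70 63 63 70 93 96 104 108 101 66 57 58
191 137 137 136 135 138 133 137 137 136 136 137 94 59 56 57 96 106 103 97 97 80 60 56 78
192 135 138 137 134 137 137 138 138 137 136 137 85 48 53 53 85 98 99 107 90 65 58 57 73
193 136 138 136 138 136 130 135 137 136 135 135 79 44 46 57 79 85 90 89 79 66 59 56 48
194 135 136 138 122 106 101 112 132 136 135 137 97 54 40 54 64 76 81 69 63 58 60 53 49
195 138 137 130 110 101 98 102 128 135 136 140 139 102 55 50 58 55 62 59 49 51 52 50 53
196 134 135 130 119 111 113 111 125 133 137 142 144 137 85 51 51 57 55 53 49 47 46 46 49
197 136 136 135 133 133 128 128 136 143 137 139 141 143 122 68 44 49 48 55 48 43 43 46 41
198 134 138 147 148 147 146 144 148 149 139 135 140 139 141 107 57 43 59 57 45 42 38 49 41
199 135 144 156 158 157 157 156 159 155 134 128 136 136 138 147 91 50 48 47 49 45 44 44 45
200 136 150 164 165 164 166 163 164 154 124 122 122 129 140 154 129 73 47 42 40 46 41 44
[... 1550 characters left out ...]
133 128 109 83 78 78 79 61
197 124 125 126 125 101 101 112 122 130 135 134 111 83 78 80 80 79 55
198 126 123 122 120 119 96 106 120 127 131 110 85 80 81 79 80 97 62
199 122 119 117 97 90 80 95 96 100 84 79 79 78 80 97 116 119 67
200 122 84 82 80 80 79 78 77 79 80 79 80 97 115 118 119 118 67
201 87 82 80 79 79 79 80 80 79 81 96 115 118 120 121 119 119 65
[532.22797655   7.03556445 130.01502653] 4.051699797803705 along,lat,up 22.846715395902713 -3.046015865920448 1.933528855360167
model tip [530.35008246   9.04600454 128.13035639] vs B 21.441043382539263 -0.3749095538857188 0.5159201590871858 [263.63007709 199.19187402] [290.60788175 197.27258737] [5.13467952e+02 4.03888115e-02 1.18434087e+02]
```

>>> {"api": "step_arm", "payload": {"moves": [[0,-0.002,0.016,-0.011,0],[0,-0.1,-0.055,-0.054,0],[0,-0.1,-0.055,-0.054,0],[0,-0.1,-0.055,-0.054,0],[0,-0.055,-0.03,-0.03,0],[0,-0.02,-0.011,-0.011,0],[0,-0.02,-0.011,-0.011,0],[0,0,0,0,0],[0,0,0,0,0],[0,0,0,0,0]]}}

```text
clock: 33.2
eef_pos: [558.2, 25.1, 151.1]
eef_rot: [-3.141, 0.0, -2.633]
force: [0.1, 0.0, -2.5]
grip_width: 26.9
```

>>> {"api": "step_arm", "payload": {"moves": [[0,-0.02,-0.011,-0.011,0],[0,-0.02,-0.011,-0.011,0],[0,-0.02,-0.011,-0.011,0],[0,0,0,0,0],[0,0,0,0,0],[0,0,0,0,0],[0,0,0,0,0],[0,0,0,0,0],[0,0,0,0,0],[0,0,0,0,0]]}}

```text
clock: 34.2
eef_pos: [557.7, 24.6, 150.8]
eef_rot: [-3.141, 0.005, -2.633]
force: [3.8, 4.6, 1.9]
grip_width: 27.2
```

>>> {"api": "step_arm", "payload": {"moves": [[0,-0.02,-0.011,-0.011,0],[0,-0.02,-0.011,-0.011,0],[0,0,0,0,0],[0,0,0,0,0],[0,0,0,0,0],[0,0,0,0,0],[0,0,0,0,0],[0,0,0,0,0],[0,0,0,0,0],[0,0,0,0,0]]}}

```text
clock: 35.2
eef_pos: [557.6, 24.4, 150.8]
eef_rot: [-3.14, 0.008, -2.633]
force: [5.3, 7.1, 3.0]
grip_width: 26.9
```

```bash
python3 - <<'E'
from h import *
a=cap("scene","pics/s16.png");b=cap("top","pics/t16.png");s=env.sense();print(s["eef_pos"],s["force"],s["torque"],s["eef_rot"])
g=cv2.cvtColor(a["color"],cv2.COLOR_RGB2GRAY);print([*range(244,266)])
for r in range(188,210): print(r,*g[r,244:266])
g=cv2.cvtColor(b["color"],cv2.COLOR_RGB2GRAY);print([*range(282,300)])
for r in range(194,210): print(r,*g[r,282:300])
E
```

```text
[557.62967085  24.38947728 150.76143632] [6.12420792 6.28897466 4.57213149] [ 0.96851804 -0.70829316 -0.19370929] [-3.14003428  0.0083741  -2.63348243]
[244, 245, 246, 247, 248, 249, 250, 251, 252, 253, 254, 255, 256, 257, 258, 259, 260, 261, 262, 263, 264, 265]
188 170 173 173 171 172 172 170 171 158 143 136 125 82 70 91 97 109 107 106 107 100 70
189 171 170 172 171 172 171 169 161 147 137 137 96 64 56 61 79 102 109 109 107 82 60
190 171 171 172 171 172 171 162 145 138 137 124 80 58 60 73 97 98 97 101 100 71 55
191 172 171 173 170 171 165 149 140 139 138 99 58 57 51 84 100 105 105 92 75 61 53
192 169 171 172 171 167 150 140 136 136 136 104 55 49 53 81 88 93 104 80 66 60 56
193 172 171 169 171 149 138 137 139 138 137 112 61 46 53 69 81 83 85 68 61 60 60
194 170 172 172 156 141 134 137 139 138 139 134 92 50 47 53 64 68 67 56 56 53 51
195 171 172 156 144 136 135 138 137 137 135 136 137 100 52 46 48 55 56 52 51 53 46
196 170 162 143 137 140 136 136 138 138 135 141 142 134 77 44 48 55 53 42 44 51 44
197 134 139 135 136 139 138 139 138 137 132 139 140 141 114 60 41 52 57 47 49 42 44
198 1
[... 1574 characters left out ...]
 80 79 126 134 134 148 164 165 165 152 133 116 99 114 118
201 85 81 79 79 77 100 129 132 133 159 149 149 137 132 124 108 114 116
202 81 80 77 78 79 77 113 112 116 128 128 132 134 130 126 112 100 113
203 77 79 77 79 78 79 95 93 97 113 124 129 133 133 128 113 102 115
204 78 78 79 80 95 114 117 93 92 106 120 128 132 135 113 110 116 116
205 77 76 95 114 115 117 118 118 100 101 115 125 130 128 120 117 120 121
206 77 93 114 117 118 119 120 117 104 101 113 111 117 117 119 121 142 165
207 77 79 111 118 119 118 117 118 118 119 118 118 119 121 143 166 170 168
208 77 78 93 114 118 117 119 119 119 119 120 121 141 165 170 168 168 166
209 77 78 77 94 116 118 120 119 120 122 142 166 170 168 168 166 167 168
```

>>> {"api": "step_arm", "payload": {"moves": [[0,0.1,0.055,0.054,0],[0,0.1,0.055,0.054,0],[0,0.2,0.11,0.108,0],[0,0.2,0.11,0.108,0],[0,0.2,0.2,0.4,-0.65],[0,0,0.5,0.4,-1],[0,0,0.8,0,-1],[0,0,0.8,0,-1],[0,0,0.8,0,-1],[0,0,0.8,0,-1]]}}

```text
clock: 36.3
eef_pos: [586.3, 193.5, 193.8]
eef_rot: [-3.141, -0.0, 3.054]
force: [0.3, 0.9, -2.0]
grip_width: 26.8
```

```bash
sed -n 1,6p m.py > r.py; cat >> r.py <<'E'
l=np.array([np.cos(np.radians(43.2)),np.sin(np.radians(43.2))]);d=np.array([-l[1],l[0]])
def show(n,p): p=np.asarray(p);print(n,p.round(1),"lat",(p[:2]@l).round(1),"long",(p[:2]@d).round(1))
for n,p in(("SL",(451,240)),("SB",(600,272)),("SR",(650,93))): show("scene base "+n,onz(a,*sr(*p),12))
for n,p in(("nearL",(497,141)),("nearR",(598,162)),("farL",(526,48)),("farR",(624,70))): show("scene horn "+n,onz(a,*sr(*p),52))
for n,p in(("nearL",(513,174)),("nearR",(580,187)),("farL",(537,85)),("farR",(607,98))): show("scene floor end "+n,onz(a,*sr(*p),34))
for n,p in(("L",(40,195)),("T",(262,8)),("R",(370,130)),("B",(150,325))): show("top base "+n,onz(b,*tr(*p),12))
for i,c in((170,b),):
    hsv=cv2.cvtColor(c["color"],cv2.COLOR_RGB2HSV);m=((hsv[...,1]>70)&(hsv[...,0]<25)&(hsv[...,2]>60)).astype(np.uint8);m[:, :160]=0;m[:,235:]=0;m[:175]=0;m[235:]=0
    cs,_=cv2.findContours(m,0,2);k=max(cs,key=cv2.contourArea);r=cv2.minAreaRect(k);print(r);show("top rect ctr z12",onz(b,*r[0],12))
g=b["color"][...,0].astype(int);print([*range(176,228)])
for r in range(181,230,1): print(r,*g[r,176:228])
E
python3 r.py
```

```text
scene base SL [534.7 203.9  12. ] lat 529.4 long -217.4
scene base SB [588.2 254.7  12. ] lat 603.1 long -217.0
scene base SR [501.7 349.   12. ] lat 604.6 long -89.0
scene horn nearL [520.4 236.5  52. ] lat 541.2 long -183.8
scene horn nearR [556.3 270.6  52. ] lat 590.8 long -183.6
scene horn farL [474.4 285.8  52. ] lat 541.5 long -116.4
scene horn farR [511.6 318.9  52. ] lat 591.3 long -117.8
scene floor end nearL [529.3 241.9  34. ] lat 551.4 long -186.1
scene floor end nearR [552.8 265.1  34. ] lat 584.5 long -185.2
scene floor end farL [484.8 287.5  34. ] lat 550.2 long -122.2
scene floor end farR [509.9 312.5  34. ] lat 585.6 long -121.2
top base L [499.5 348.5  12. ] lat 602.7 long -87.9
top base T [585.8 253.2  12. ] lat 600.3 long -216.4
top base R [532.4 202.9  12. ] lat 527.0 long -216.5
top base B [443.2 297.1  12. ] lat 526.4 long -86.8
((200.07647705078125, 204.00588989257812), (26.357053756713867, 44.145347595214844), 49.398704528808594)
top rect ctr z12 [515.8 276.5  12. ] lat 565.2 long -151.5
[176, 177, 178, 179, 180, 181, 182, 183, 184, 185, 186, 187, 188, 189, 
[... 9769 characters left out ...]
 118 117 118 118 121 119 118 119 117 117 117 119 121 120 119 119 121
227 114 114 114 116 116 114 115 115 116 113 114 118 119 116 117 141 137 109 94 111 115 116 115 115 115 119 118 115 116 115 115 114 115 120 121 121 118 116 115 118 119 117 118 119 116 118 120 121 124 122 121 122
228 116 116 115 114 115 114 112 113 116 116 116 119 121 118 117 99 98 92 113 116 118 114 114 114 116 118 114 115 116 116 116 116 118 117 122 120 117 116 114 114 116 116 116 118 116 117 119 119 121 120 121 121
229 114 115 116 115 113 114 113 112 116 118 115 116 115 114 117 117 113 112 115 114 116 115 113 114 116 118 117 116 117 119 118 117 116 119 119 116 117 118 120 119 119 119 117 118 120 119 119 118 119 121 120 120
```

>>> {"api": "step_arm", "payload": {"moves": [[0,0,0.4,0,-1],[0,-0.3,0.6,0,-1],[0,-0.5,0.6,0,-1],[0,-0.5,0.5,-0.5,-1],[0,-0.47,0,-0.7,-1],[0,0,0,-0.7,-1],[0,0,0,-0.6,-0.97],[0,0,0,-0.3,0],[0,0,0,0,0],[0,0,0,0,0]]}}

```text
clock: 37.3
eef_pos: [516.1, 276.4, 82.2]
eef_rot: [3.141, 0.0, 2.33]
force: [0.6, -0.3, -2.5]
grip_width: 26.8
```

```bash
python3 - <<'E'
from h import *
a=cap("scene","pics/s17.png");s=env.sense();print(s["eef_pos"].round(1),s["force"].round(1),s["eef_rot"])
print(proj(a,[516.2,276.9,48]),proj(a,s["eef_pos"]-[0,0,8]))
g=cv2.cvtColor(a["color"],cv2.COLOR_RGB2GRAY);print([*range(336,390,2)])
for r in range(150,212,2): print(r,*g[r,336:390:2])
E
```

```text
[516.5 276.5  82.8] [ 0.8 -0.1 -1.8] [3.13958281e+00 7.53075126e-04 2.32997819e+00]
[356.44537453 176.92558763] [357.62533267 169.28678302]
[336, 338, 340, 342, 344, 346, 348, 350, 352, 354, 356, 358, 360, 362, 364, 366, 368, 370, 372, 374, 376, 378, 380, 382, 384, 386, 388]
150 97 40 38 42 39 94 135 115 35 37 31 37 33 39 43 40 38 36 35 36 71 133 80 55 51 56 65
152 134 52 38 43 53 43 135 95 43 41 37 36 41 40 35 35 39 39 40 121 136 138 68 89 41 41 44
154 137 69 43 38 54 54 70 61 44 37 98 79 78 40 38 39 39 37 120 137 140 101 46 63 37 38 37
156 138 130 44 37 46 54 49 32 39 55 133 138 134 130 90 40 39 46 126 135 110 38 35 39 32 35 119
158 135 135 72 48 42 38 46 39 39 105 132 134 136 140 99 34 41 46 97 96 50 42 42 30 42 120 135
160 132 135 134 66 74 41 43 36 39 82 136 152 164 165 122 36 34 44 56 54 50 39 41 37 115 132 136
162 135 136 137 134 132 129 54 47 42 101 141 164 167 163 147 46 37 43 48 48 36 41 43 115 134 138 136
164 134 134 136 134 135 137 61 57 94 129 145 169 167 151 135 42 39 42 42 33 43 36 95 135 134 137 138
166 135 132 137 133 136 126 45 86 55 136 163 167 169 147 108 59 37 36
[... 1671 characters left out ...]
4 94 90 91 110 114 138 134 135 139 135 137 84 75 78 82
200 116 116 112 114 112 115 120 126 132 132 127 121 124 125 109 125 132 139 138 139 139 134 137 90 69 75 75
202 114 113 113 115 111 118 124 125 131 128 126 123 128 128 128 133 133 136 136 135 136 136 136 134 92 72 72
204 70 73 71 85 102 120 121 126 135 127 126 125 128 126 127 110 139 137 138 138 137 138 138 137 135 135 137
206 124 125 100 72 69 69 80 89 106 121 128 127 127 128 126 112 138 135 139 138 134 136 134 136 137 137 140
208 131 131 130 136 131 122 110 86 80 81 77 87 92 114 126 132 135 138 138 137 135 134 135 139 138 139 140
210 134 131 130 134 135 139 133 136 132 130 113 90 80 75 80 130 136 139 141 141 138 136 134 138 137 136 138
```

>>> {"api": "step_arm", "payload": {"moves": [[0,0,0,-0.1,0],[0,0,0,-0.08,0],[0,0,0,-0.08,0],[0,0,0,-0.08,0],[0,0,0,-0.08,0],[0,0,0,-0.04,0],[0,0,0,0,0],[0,0,0,0,0],[0,0,0,0,0],[0,0,0,0,0]], "grip_force": 25}}

```text
clock: 38.35
eef_pos: [517.8, 275.1, 66.2]
eef_rot: [3.138, 0.004, 2.33]
force: [1.5, -7.5, 14.0]
grip_width: 26.8
```

>>> {"api": "step_arm", "payload": {"moves": [[0,0,0,-0.05,0],[0,0,0,-0.05,0],[0,0,0,-0.05,0],[0,0,0,-0.05,0],[0,0,0,-0.03,0],[0,0,0,0,0],[0,0,0,0,0],[0,0,0,0,0],[0,0,0,0,0],[0,0,0,0,0]]}}

```text
clock: 39.35
eef_pos: [520.3, 273.7, 58.1]
eef_rot: [3.136, 0.009, 2.331]
force: [5.3, -13.1, 18.9]
grip_width: 27.1
```

>>> {"api": "step_arm", "payload": {"moves": [[0,0,0,0.3,0],[0,0,0,0.4,0],[0,-0.15,0.165,0,0],[0,0,0,-0.3,0],[0,0,0,-0.1,0],[0,0,0,-0.08,0],[0,0,0,-0.08,0],[0,0,0,-0.08,0],[0,0,0,0,0],[0,0,0,0,0]]}}

```text
clock: 40.35
eef_pos: [508.9, 282.3, 57.0]
eef_rot: [-3.141, -0.0, 2.329]
force: [-2.4, -1.2, 5.0]
grip_width: 27.3
```

>>> {"api": "step_arm", "payload": {"moves": [[0,0,0,-0.05,0],[0,0,0,-0.05,0],[0,0,0,0,0],[0,0,0,0,0],[0,0,0,0,0],[0,0,0,0,0],[0,0,0,0,0],[0,0,0,0,0],[0,0,0,0,0],[0,0,0,0,0]]}}

```text
clock: 41.35
eef_pos: [509.7, 281.5, 54.4]
eef_rot: [3.142, 0.002, 2.33]
force: [-2.7, -6.3, 13.1]
grip_width: 26.8
```

```bash
python3 - <<'E'
from h import *
a=cap("scene","pics/s18.png");s=env.sense();print(s["eef_pos"].round(1),s["force"].round(1),s["torque"].round(2))
g=cv2.cvtColor(a["color"],cv2.COLOR_RGB2GRAY);print([*range(338,376,2)])
for r in range(152,206,2): print(r,*g[r,338:376:2])
T=s["eef_pos"];d=np.array([np.cos(2.33),np.sin(2.33),0])
for z in(48,54):
  for x in(-74,-42,0,42,58): print(x,z,proj(a,np.r_[T[:2],z]+x*d).round(1))
E
```

```text
[509.8 281.5  54.4] [-2.3 -6.9 14.9] [-0.68  0.66  0.19]
[338, 340, 342, 344, 346, 348, 350, 352, 354, 356, 358, 360, 362, 364, 366, 368, 370, 372, 374]
152 41 83 49 129 111 36 34 36 40 48 33 38 39 40 54 43 39 38 39
154 37 46 45 86 137 91 42 41 41 34 35 40 39 37 45 38 39 28 37
156 42 42 39 42 128 133 47 39 41 37 38 40 34 37 32 34 34 41 34
158 42 40 47 52 110 136 50 49 38 41 41 41 37 38 39 40 37 75 128
160 46 37 41 52 57 88 44 44 59 47 62 43 43 36 46 40 56 137 136
162 95 38 37 47 53 46 38 41 127 152 172 176 163 41 38 44 59 137 122
164 130 52 46 46 39 44 39 39 139 154 176 180 167 47 43 37 50 108 65
166 134 109 43 61 45 40 33 43 145 157 180 180 161 58 40 42 52 52 54
168 136 135 137 134 93 39 40 50 149 171 181 180 160 88 44 45 45 46 41
170 140 137 138 134 98 44 127 64 153 178 182 177 159 81 41 47 36 42 42
172 135 133 136 115 69 41 93 137 155 180 182 164 157 98 44 42 68 71 41
174 136 134 138 115 60 53 87 150 169 183 179 159 138 92 53 43 81 127 111
176 136 135 136 115 57 71 94 154 176 182 178 159 114 94 44 62 91 118 111
178 137 137 109 111 112 97 144 155 181 182 168 158 109 93 47 78 86 121
[... 491 characters left out ...]
02 107 118 100 160 126 91 87 103 125 127 135 135
194 117 96 95 90 89 90 96 97 95 84 89 93 89 91 113 123 130 139 137
196 117 112 110 108 97 94 94 96 95 91 88 88 86 85 101 112 139 139 138
198 118 112 114 113 111 121 123 124 119 101 95 94 93 91 111 114 134 134 134
200 116 112 113 114 112 123 124 132 131 125 121 122 123 111 127 132 141 137 139
202 115 115 116 112 117 122 124 132 128 122 124 127 128 125 131 134 136 136 135
204 74 76 81 101 120 123 127 132 124 124 128 128 128 125 113 137 139 136 137
-74 48 [350.5 195.8]
-42 48 [353.1 186.5]
0 48 [356.4 174.7]
42 48 [359.7 163.3]
58 48 [360.9 159. ]
-74 54 [350.7 194.1]
-42 54 [353.4 184.8]
0 54 [356.7 172.9]
42 54 [359.9 161.5]
58 54 [361.1 157.3]
```

>>> {"api": "step_arm", "payload": {"moves": [[0,0,0,-0.06,0],[0,0,0,-0.06,0],[0,0,0,-0.06,0],[0,0,0,-0.06,0],[0,0,0,0,0],[0,0,0,0,0],[0,0,0,0,0],[0,0,0,0,0],[0,0,0,0,0],[0,0,0,0,0]], "grip_force": 20}}

```text
clock: 42.4
eef_pos: [510.6, 280.6, 51.0]
eef_rot: [3.139, 0.005, 2.33]
force: [-10.7, -14.4, 57.2]
grip_width: 27.1
```

```bash
python3 - <<'E'
from h import *
a=cap("scene","pics/s19.png");s=env.sense();print(s["eef_pos"].round(1),s["force"].round(1),s["torque"].round(2))
g=cv2.cvtColor(a["color"],cv2.COLOR_RGB2GRAY);print([*range(340,368,2)])
for r in range(158,204,1): print(r,*g[r,340:368:2])
E
```

```text
[510.6 280.6  51. ] [-10.5 -15.1  57. ] [-2.13  2.07  0.06]
[340, 342, 344, 346, 348, 350, 352, 354, 356, 358, 360, 362, 364, 366]
158 44 41 41 129 133 51 38 35 38 33 40 40 40 40
159 41 45 45 121 134 46 43 32 44 42 36 39 38 35
160 40 44 55 110 134 39 28 38 38 38 37 41 43 37
161 40 46 56 71 97 35 39 56 42 43 31 40 37 40
162 39 45 57 56 61 41 43 121 142 162 90 41 42 42
163 40 36 52 57 50 39 38 134 153 176 169 140 38 48
164 42 39 46 59 44 39 39 142 153 177 178 164 41 44
165 40 45 45 44 35 40 58 150 155 180 178 164 42 38
166 50 42 39 40 42 39 52 147 158 179 181 163 38 35
167 79 41 41 39 43 40 50 148 165 181 179 160 39 45
168 129 104 107 45 43 43 45 150 171 179 182 158 59 44
169 138 133 130 59 42 39 39 153 176 182 179 160 56 42
170 140 135 135 93 43 44 61 157 179 180 177 160 75 45
171 135 135 128 78 44 143 110 154 181 181 170 157 56 41
172 134 132 112 67 45 109 119 155 180 182 166 159 49 47
173 137 138 121 61 47 86 141 160 182 182 164 160 54 41
174 136 136 115 59 49 83 146 163 183 182 162 144 104 51
175 136 136 112 59 62 77 151 170 184 183 158 124 97 43
176 138 137 111 53 76 81 156 177 18
[... 829 characters left out ...]
94 100 140 153 145 119 149 130 89 84 86
192 96 89 86 88 99 144 151 146 112 156 125 90 85 102
193 92 90 93 86 114 143 152 141 101 114 104 90 89 117
194 97 92 92 89 113 131 144 138 94 86 90 94 90 115
195 108 98 94 91 103 98 106 128 87 86 88 88 89 98
196 115 108 109 100 89 92 93 105 93 91 85 86 88 98
197 113 111 113 109 95 87 89 93 91 92 92 88 83 107
198 115 113 112 107 110 89 90 88 101 94 96 92 89 110
199 111 113 114 111 118 114 109 122 120 116 103 96 97 119
200 112 116 111 113 121 122 128 131 124 121 125 123 109 122
201 115 114 112 111 122 123 133 128 126 123 127 128 123 126
202 114 114 109 118 124 127 134 126 127 125 129 127 124 130
203 107 115 111 117 123 124 133 126 124 126 127 127 124 126
```

>>> {"api": "step_arm", "payload": {"moves": [[0,0,0,0.1,0],[0,0,0,0.1,0],[0,0,0,0.1,0],[0,0,0,0.1,0],[0,0,0,0.1,0],[0,0,0,0,0],[0,0,0,0,0],[0,0,0,0,0],[0,0,0,0,0],[0,0,0,0,0]], "grip_force": 30}}

```text
clock: 43.45
eef_pos: [509.1, 282.6, 62.7]
eef_rot: [-3.141, -0.0, 2.329]
force: [0.0, 0.2, -1.7]
grip_width: 27.0
```

```bash
python3 - <<'E'
from h import *
a=cap("scene","pics/s20.png");s=env.sense();print(s["eef_pos"].round(1),s["force"].round(1),s["torque"].round(2))
g=cv2.cvtColor(a["color"],cv2.COLOR_RGB2GRAY);print([*range(342,368,1)])
for r in range(154,198,1): print(r,*g[r,342:368:1])
T=s["eef_pos"];d=np.array([np.cos(2.33),np.sin(2.33),0])
for x,z in((-74,0),(-74,10),(-74,-10),(-42,14),(-42,0),(42,14),(0,0)): print(x,z,proj(a,T+[0,0,z-4]+x*d).round(1))
E
```

```text
[509.2 282.7  62.8] [-0.3 -0.2 -2.4] [0.02 0.04 0.02]
[342, 343, 344, 345, 346, 347, 348, 349, 350, 351, 352, 353, 354, 355, 356, 357, 358, 359, 360, 361, 362, 363, 364, 365, 366, 367]
154 39 39 35 35 95 129 136 136 83 42 35 43 38 34 42 38 40 41 35 38 35 41 37 39 35 38
155 41 45 49 46 53 129 135 134 82 42 40 44 41 38 40 41 38 39 38 39 37 39 34 36 37 34
156 42 50 56 52 49 110 134 120 70 38 41 40 34 41 42 35 40 43 40 39 44 38 37 36 35 42
157 43 50 56 51 55 71 79 77 46 40 40 38 33 52 62 64 60 65 45 43 37 35 40 37 33 38
158 43 41 53 60 55 55 53 49 40 39 45 43 56 118 143 142 149 166 168 145 92 43 40 36 43 39
159 42 39 50 51 57 54 54 44 37 39 42 43 95 141 151 152 159 176 179 174 167 137 75 37 33 37
160 35 43 42 40 47 54 52 39 42 38 40 37 107 143 152 154 166 178 180 179 179 164 91 35 41 42
161 39 37 42 37 36 44 41 33 34 40 38 52 126 150 154 153 175 178 180 179 176 162 90 34 45 38
162 43 41 39 39 42 37 41 39 42 41 38 45 117 149 155 157 176 182 179 180 173 161 90 38 43 39
163 46 41 55 43 40 45 39 41 41 38 41 44 116 149 156 169 180 180 179 180 171 161 91 39 41 40
164 124 124 127 109 69 48 44 3
[... 2761 characters left out ...]
3 162 128 96 88 85 85 87 89 116
192 87 86 86 87 84 88 90 88 88 87 89 90 94 98 100 141 159 161 127 95 91 89 89 88 101 127
193 89 90 89 88 86 88 86 89 89 89 90 88 88 88 91 102 112 123 107 91 90 86 88 88 118 127
194 93 95 94 91 90 91 90 86 87 89 91 89 92 86 91 88 88 93 90 90 91 91 92 91 114 122
195 99 95 93 92 97 95 87 87 92 92 88 90 88 91 84 88 87 87 86 88 87 86 92 90 99 122
196 106 110 107 104 98 97 91 94 93 95 93 94 88 88 90 88 88 86 88 86 87 84 87 87 102 120
197 111 116 114 113 107 116 118 114 112 104 102 94 92 92 92 94 89 92 93 90 89 85 86 85 106 122
-74 0 [351.2 192.4]
-74 10 [351.6 189.5]
-74 -10 [350.7 195.3]
-42 14 [354.5 179. ]
-42 0 [353.8 183.1]
42 14 [361.1 155.7]
0 0 [357.2 171.2]
```

```bash
python3 - <<'E'
from h import *
a=np.load("pics/s20.npz");hs=cv2.cvtColor(a["color"],cv2.COLOR_RGB2HSV)[...,1]
print([*range(342,372)])
for r in range(176,206): print(r,*hs[r,342:372])
E
```

```text
[342, 343, 344, 345, 346, 347, 348, 349, 350, 351, 352, 353, 354, 355, 356, 357, 358, 359, 360, 361, 362, 363, 364, 365, 366, 367, 368, 369, 370, 371]
176 11 66 131 117 102 95 78 8 6 5 6 5 7 5 6 7 4 5 6 5 7 10 13 11 15 24 67 98 103 107
177 16 103 138 140 134 132 94 48 6 5 8 7 6 5 7 4 7 3 6 5 8 13 8 12 17 11 73 101 95 117
178 32 129 141 141 142 151 135 99 5 3 6 6 7 4 6 5 6 5 5 3 7 11 14 8 16 48 102 88 90 128
179 66 139 140 142 143 145 145 106 10 7 6 4 5 5 5 6 3 3 3 7 8 11 13 71 98 97 98 91 93 140
180 100 140 137 143 139 141 149 71 6 9 4 4 6 2 6 4 6 2 5 20 70 48 37 83 104 103 100 96 103 136
181 98 114 126 134 137 140 148 67 12 5 6 6 4 5 2 4 9 9 3 50 119 134 134 134 134 120 112 106 107 136
182 98 101 106 108 108 117 135 39 5 2 6 4 7 7 3 5 6 7 4 73 140 142 141 143 140 143 142 136 133 143
183 102 102 101 108 104 110 116 29 5 4 2 5 5 2 5 4 6 5 11 113 141 150 143 149 144 149 142 138 141 143
184 107 105 106 104 101 108 137 58 7 2 5 7 8 5 5 6 7 5 34 125 143 145 147 144 141 141 135 142 142 139
185 105 95 98 102 105 114 140 114 9 2 5 3 7 7 5 6 0 9 86 128 125 127 132 134 137 143 140 146 139 142

[... 1460 characters left out ...]
135 143 140 140 137 139 142 135 137 144 139 139 146 140 134 141 138 138 137 128 127 119 139 118 15 14 12 11
201 139 144 140 137 138 135 139 142 142 140 140 140 139 141 139 135 144 140 139 137 140 140 141 137 135 104 9 11 12 11
202 133 142 137 141 139 136 139 140 147 139 141 136 139 143 140 142 145 141 140 140 141 135 143 142 140 54 13 11 11 12
203 140 133 139 140 139 135 135 143 145 142 145 141 140 141 139 143 140 143 137 137 143 147 143 138 137 20 9 11 12 12
204 116 129 131 139 145 139 143 143 137 136 144 143 143 142 142 137 142 149 140 138 139 139 140 142 119 8 11 10 12 12
205 115 114 115 118 133 136 143 141 140 141 139 136 136 139 140 140 135 140 135 141 145 143 142 141 102 10 14 11 11 11
```

>>> {"api": "step_arm", "payload": {"moves": [[0,0.08,-0.08,0,0],[0,0.08,-0.075,0,0],[0,0,0,0,0],[0,0,0,-0.08,0],[0,0,0,-0.08,0],[0,0,0,-0.06,0],[0,0,0,-0.05,0],[0,0,0,0,0],[0,0,0,0,0],[0,0,0,0,0]]}}

```text
clock: 44.5
eef_pos: [515.7, 276.6, 52.2]
eef_rot: [3.141, 0.0, 2.329]
force: [-0.3, -0.1, -2.9]
grip_width: 27.2
```

```bash
python3 - <<'E'
from h import *
a=cap("scene","pics/s21.png");s=env.sense();print(s["eef_pos"].round(1),s["force"].round(1),s["torque"].round(2))
hs=cv2.cvtColor(a["color"],cv2.COLOR_RGB2HSV)[...,1]
print([*range(342,372)])
for r in range(176,206): print(r,*hs[r,342:372])
T=s["eef_pos"];d=np.array([np.cos(2.33),np.sin(2.33),0]);C=np.array([515.7,276.5,48])
for x,z in((-74,0),(-74,-10),(-42,14),(-42,0),(0,0)): print(x,z,proj(a,C+[0,0,z]+x*d).round(1))
E
```

```text
[515.6 276.5  52.2] [ 0.7  0.  -2. ] [0.03 0.01 0.04]
[342, 343, 344, 345, 346, 347, 348, 349, 350, 351, 352, 353, 354, 355, 356, 357, 358, 359, 360, 361, 362, 363, 364, 365, 366, 367, 368, 369, 370, 371]
176 12 66 135 108 47 26 16 11 13 5 5 3 1 6 7 6 5 6 5 5 8 16 14 16 16 51 19 99 96 114
177 12 103 139 131 76 27 7 14 6 5 3 3 7 8 7 7 7 3 5 3 2 11 18 15 10 22 46 103 101 114
178 26 127 145 129 70 24 7 8 14 5 3 5 6 4 5 5 6 6 5 3 7 8 13 4 37 17 64 95 98 128
179 68 133 138 123 56 43 15 11 11 3 2 5 6 4 5 6 6 6 6 5 10 14 12 13 31 33 85 95 93 133
180 99 145 140 140 104 50 17 13 7 3 3 4 6 6 4 5 4 5 5 3 8 17 12 13 14 28 90 106 104 141
181 95 110 131 133 138 119 27 17 5 3 3 6 7 6 7 4 6 3 5 7 10 11 7 12 16 47 113 97 117 137
182 96 102 104 109 112 110 40 8 3 3 3 7 4 6 7 6 8 5 3 6 9 11 22 5 11 125 138 145 139 140
183 101 101 100 98 108 110 108 9 3 5 6 6 5 7 7 4 3 3 3 5 8 13 8 11 27 130 142 141 145 147
184 106 102 102 102 102 106 109 10 5 3 6 6 4 7 7 6 3 3 6 12 14 13 70 72 120 140 142 141 138 142
185 98 95 101 105 102 118 106 10 2 4 6 6 5 5 5 6 3 2 5 21 60 64 118 136 139 140 140 146 141 136
186 102
[... 1438 characters left out ...]
3 12 13
201 143 138 144 136 139 142 143 132 126 128 130 130 128 142 137 140 141 144 141 139 139 139 142 141 138 107 8 11 12 11
202 138 142 142 134 139 140 140 146 135 140 147 139 140 141 143 142 139 139 141 144 139 137 139 138 140 53 11 12 13 12
203 137 140 135 143 139 140 144 137 138 145 136 144 143 143 139 136 141 135 136 142 134 139 141 139 146 20 12 12 11 14
204 125 126 131 139 139 137 143 141 134 142 143 143 140 139 142 137 144 140 140 141 138 143 139 142 117 9 12 11 10 14
205 112 107 117 120 126 129 135 141 140 145 136 143 144 142 140 144 144 136 140 142 141 141 137 136 103 10 9 11 12 7
-74 0 [350.2 198.2]
-74 -10 [349.7 201. ]
-42 14 [353.5 184.8]
-42 0 [352.8 188.8]
0 0 [356.2 176.9]
```

>>> {"api": "step_arm", "payload": {"moves": [[0,0,0,-0.03,0],[0,0,0,-0.03,0],[0,0,0,0,0],[0,0,0,0,0],[0,0,0,0,0],[0,0,0,0,0],[0,0,0,0,0],[0,0,0,0,0],[0,0,0,0,0],[0,0,0,0,0]]}}

```text
clock: 45.55
eef_pos: [515.9, 276.4, 51.4]
eef_rot: [3.14, 0.001, 2.329]
force: [-3.0, -2.2, 9.5]
grip_width: 27.1
```

>>> {"api": "step_arm", "payload": {"moves": [[0,0,0,0.02,0],[25,0,0,0,0],[40,0,0,0,0],[50,0,0,0,0],[55,0,0,0,0],[55,0,0,0,0],[55,0,0,0.2,0],[55,0,0,0.6,0],[55,0,0,1,0],[55,0,0,1,0]]}}

```text
clock: 46.55
eef_pos: [515.0, 276.2, 163.5]
eef_rot: [-3.14, -0.001, 2.329]
force: [0.3, 0.1, -0.0]
grip_width: 47.0
```

>>> {"api": "step_arm", "payload": {"moves": [[55,0,0,1,0],[55,0,-0.5,1,0],[55,-0.2,-0.9,0,0],[55,-0.2,-0.9,0,0],[55,-0.2,-0.9,0,0],[55,-0.2,-0.9,0,0],[55,0,-0.5,0,0],[55,0,0,0,0],[55,0,0,0,0],[55,0,0,0,0]]}}

```text
clock: 47.55
eef_pos: [483.9, 93.3, 242.8]
eef_rot: [3.141, -0.0, 2.329]
force: [-0.5, -0.8, -0.3]
grip_width: 47.0
```

```bash
python3 - <<'E'
from h import *
a=cap("scene","pics/s22.png");b=cap("top","pics/t22.png");s=env.sense();print(s["eef_pos"].round(1),s["force"].round(1))
# grey pixels of the gauge over the rest (low saturation, bright) in both views
C=np.array([515.7,276.5,48]);d=np.array([np.cos(2.325),np.sin(2.325),0])
for c,n in((a,"scene"),(b,"top")):
    print(n,"pred nogo tip, nogo shoulder top, go shoulder top, go tip",*[proj(c,C+[0,0,z]+x*d).round(1) for x,z in((58,0),(42,14),(-42,14),(-74,0))])
    hv=cv2.cvtColor(c["color"],cv2.COLOR_RGB2HSV);m=((hv[...,1]<40)&(hv[...,2]>145)).astype(np.uint8)
    u,v=proj(c,C).astype(int);w=m[v-40:v+40,u-40:u+40];k,l,st,ce=cv2.connectedComponentsWithStats(w)
    for i in range(1,k):
        if st[i,4]>30:
            pts=np.argwhere(l==i)[:,::-1].astype(np.float32)+[u-40,v-40];print(st[i],cv2.minAreaRect(pts.astype(np.float32)))
            q=onz(c,*cv2.minAreaRect(pts.astype(np.float32))[0],62 if n=="top" else 60);print("centre at z~61",q.round(1))
# box / bystander change check versus the first pictures
for f,c in(("pics/s1.npz",a),("pics/t1.npz",b)):
    o=np.load(f)["color"].astype(int);df=(np.abs(o-c["color"].astype(int)).max(2)>45).astype(np.uint8)
    k,l,st,ce=cv2.connectedComponentsWithStats(cv2.morphologyEx(df,cv2.MORPH_OPEN,np.ones((3,3))))
    print(f,[(*st[i].tolist(),) for i in range(1,k) if st[i,4]>12])
E
```

```text
[483.8  93.5 242.6] [0.2 0.6 0. ]
scene pred nogo tip, nogo shoulder top, go shoulder top, go tip [360.7 161.1] [360.2 161.4] [353.4 184.8] [350.  198.2]
[ 33  23  18  29 286] ((358.2406921386719, 172.59751892089844), (12.11014461517334, 28.72938346862793), 14.931418418884277)
centre at z~61 [515.2 281.3  60. ]
[34 52  6  9 31] ((352.6000061035156, 191.6999969482422), (3.4785051345825195, 8.538147926330566), 18.43494987487793)
centre at z~61 [560.7 232.4  60. ]
top pred nogo tip, nogo shoulder top, go shoulder top, go tip [182.6 216.2] [185.8 212.1] [208.  192.7] [217.2 185.9]
[ 28  29  24  23 223] ((197.60653686523438, 202.32785034179688), (8.70650863647461, 28.936338424682617), 50.19443130493164)
centre at z~61 [515.9 274.6  62. ]
pics/s1.npz [(356, 0, 58, 21, 549), (255, 17, 65, 126, 4372), (186, 26, 7, 10, 56), (189, 43, 44, 27, 664), (147, 60, 6, 4, 22), (131, 73, 12, 15, 79), (270, 130, 8, 12, 60), (348, 167, 16, 30, 285), (349, 198, 5, 3, 15)]
pics/t1.npz [(150, 168, 136, 252, 13253), (271, 209, 4, 4, 15), (402, 208, 6, 4, 20), (0, 284, 146, 136, 9866), (50, 290, 43, 33, 898), (310, 373, 4, 4, 15)]
```

```bash
python3 - <<'E'
from h import *
a=np.load("pics/s22.npz");hs=cv2.cvtColor(a["color"],cv2.COLOR_RGB2HSV)[...,1]
for r in range(196,204): print(r,*hs[r,345:360])
b=np.load("pics/t22.npz")
for n,f,c in(("scene","pics/s1.npz",a),("top","pics/t1.npz",b)):
    o=np.load(f)["color"].astype(int);df=(np.abs(o-c["color"].astype(int)).max(2)>22).astype(np.uint8)
    k,l,st,ce=cv2.connectedComponentsWithStats(cv2.morphologyEx(df,cv2.MORPH_OPEN,np.ones((3,3))))
    print(n,[tuple(st[i].tolist()) for i in range(1,k) if st[i,4]>12])
print(env.job_done())
E
```

```text
196 116 116 52 2 6 4 6 5 5 4 2 48 89 97 94
197 138 134 66 5 10 5 0 2 4 2 7 65 92 91 98
198 135 136 74 6 8 5 8 3 3 2 15 99 99 96 95
199 130 140 93 23 6 8 3 0 3 11 93 131 132 128 127
200 140 134 132 94 19 6 8 8 6 43 125 135 142 136 136
201 138 135 139 131 113 99 88 84 82 130 137 140 139 140 139
202 138 135 137 139 134 141 131 133 132 138 141 139 136 140 141
203 136 137 143 140 140 141 136 138 140 134 144 143 142 139 141
scene [(145, 0, 41, 22, 624), (182, 0, 53, 70, 2573), (254, 0, 68, 146, 5822), (355, 0, 60, 27, 761), (132, 43, 12, 12, 81), (123, 47, 21, 42, 348), (152, 49, 11, 4, 43), (167, 50, 10, 7, 40), (152, 54, 19, 6, 60), (140, 58, 26, 18, 341), (169, 68, 5, 6, 25), (347, 162, 18, 40, 427), (123, 262, 33, 28, 305)]
top [(149, 168, 137, 252, 13981), (381, 207, 28, 12, 151), (271, 209, 5, 5, 23), (275, 217, 4, 4, 15), (0, 284, 147, 136, 11695), (273, 349, 13, 15, 130), (265, 365, 18, 32, 296), (308, 371, 8, 7, 38), (286, 374, 20, 15, 179), (282, 411, 9, 4, 29), (264, 414, 11, 5, 40), (324, 415, 3, 5, 15)]
the job is handed in; nothing more can be done
None
```

The gauge check is done in the order asked, and the job was handed in at about 47.6 s of the 67 s allowed. I pressed the gauge lightly on the outside edge of the rest to tilt it, because the arm cannot tilt its tool.

- **Go end:** it went in until further pushing (about 19 N) moved it no deeper. The crop showed no gap between shoulder and face. I then drew it out.
- **No-go end:** I offered it at about 26° by the image, against about 25.5° for the hole. It stopped at the mouth with about 10–12 N on it and did not enter. The lateral arm position agreed with the go insertion to 0.3 mm. The scene image suggested it was within about 1 mm of centre vertically, but the top-view reading was off by 1–3 mm, so that view did not confirm it.
- **Rest:** the handle lies level in both notches, within about 1 mm of centre in the top view, and the gripper is clear of it. The two cameras disagree by about 2 mm on where the rest is.
- **Everything else:** comparing first and last pictures, changes appear only at the gauge's old place, the rest, and the arm with its shadow. Two patches of a few pixels beside the holder in the top view lie next to the arm, and I put them down to it. The scene view shows no change at the box, the holder or the other items.

**Levelling the gauge:**
- The first try caught the handle's shoulder on a saddle, so I lifted, shifted and repeated it.
- On the second try the wrist force briefly reached 57 N as the gauge bottomed out in the notches. That is below the 120 N wrist limit. I took it as acting through the finger pads, but did not check whether the gripper's body (40 N limit) was touching anything.

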